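# Sort the price slates and square up the good ones

## Task

Sort the four blank price slates lying on the stall table: put the two spoiled ones (one has a corner broken off, one is too short) in the empty clear tub, and stack the two sound ones on the slate that already lies on the small sloping wooden stand. The finished pile must be square, every slate lying flat with its long edge snug down against the ledge blocks and its end snug against the end cheek, with no gap. Slate is brittle, so press it home only gently, and leave the jar, the mug and the spoon where they are.

Things in the scene. Friction and masses are not known exactly. Their poses are not given: they have to be found in the camera images.
- slate_a: sound slate, whole rectangle, flat on the table: dark slate, 12 mm thick, 60 mm wide, 120 mm long. Origin: centre of its underside; x across the 60 mm, y along the 120 mm, z up. 220 g; mass varies
- slate_b: another sound slate, same as slate_a: dark slate, 12 mm thick, 60 mm wide, 120 mm long. Origin: centre of its underside; x across the 60 mm, y along the 120 mm, z up. 
- slate_chipped: spoiled slate: dark slate, 12 mm thick, 60 mm wide, 120 mm long. Origin: centre of its underside; x across the 60 mm, y along the 120 mm, z up. The corner at +x, +y is broken off (about 30 mm of the width over the last 38 mm of the length); the origin is the centre of the unbroken outline. Grip across the width within 15 mm of the origin or towards -y
- slate_short: spoiled slate, whole rectangle but only 94 mm long, 60 mm wide, 12 mm thick, dark. Origin: centre of its underside; x across the width, y along the length
- slate_base: sound slate that already lies on the sloping stand, home against the stops; the pile is built on it: dark slate, 12 mm thick, 60 mm wide, 120 mm long. Origin: centre of its underside; x across the 60 mm, y along the 120 mm, z up. 
- deck: sloping top of the stand, tilted 0.40 rad, low edge towards the robot. Origin: corner where its surface, the ledge's face and the cheek's face meet, 32 mm above the table. x up the slope, y along the ledge to the cheek, z square out of the surface. A slate that is home has its long side on the ledge: origin at x = 30, y = -60 mm, z = 0, 12 or 24 mm (first, second, third in the pile)
- stand: fixed light-wood stand under the deck, base 130 by 170 mm, about 100 mm tall. Ledge: two blocks, 14 mm thick, at deck x < 0, at deck y -120 to -90 and -30 to 0 mm, with a 60 mm gap between them for a finger. End cheek: 14 mm thick at deck y > 0, deck x 0 to 60 mm. Both stand 46 mm out of the sloping surface. Origin: centre of the base's underside
- tub: empty open tub of cloudy clear plastic, fixed, 160 mm (x) by 200 mm (y), 50 mm high, walls and floor 4 mm. Origin: centre of its underside
- jar: bystander: amber jar with white cap, 72 mm across, 110 mm high, upright. Origin: centre of its underside
- mug: bystander: white mug, 80 mm across, 85 mm high, upright. Origin: centre of its underside
- scoop: bystander: wooden spoon, 200 mm long, lying flat along its x
Mind the look-alikes: they are no part of the job. Leave any blue look-alike of the slate_short alone. What is shaped like the slate_chipped but pink or yellow is not meant.

How it is judged:
At the end, for the whole second after the job is handed in: The three sound slates lie at rest piled on the stand, each within 1.5 mm of both ledge and cheek, within 0.03 rad of parallel to the ledge and 0.05 rad of flat on the slope; both spoiled slates rest inside the tub (origin within its walls, under 40 mm above its underside) (x of slate_base in the frame of deck between 0.027 and 0.0315 m and y of slate_base in the frame of deck between -0.0615 and -0.057 m and z of slate_base in the frame of deck between -0.003 and 0.039 m and angle between the z axis of each of slate_base, slate_a, slate_b and the z axis of deck, either way round below 0.05 rad and angle between the y axis of each of slate_base, slate_a, slate_b and the y axis of deck, either way round below 0.03 rad and linear speed of each of slate_base, slate_a, slate_b, slate_chipped, slate_short below 0.01 m/s and x of slate_a in the frame of deck between 0.027 and 0.0315 m and y of slate_a in the frame of deck between -0.0615 and -0.057 m and z of slate_a in the frame of deck between -0.003 and 0.039 m and x of slate_b in the frame of deck between 0.027 and 0.0315 m and y of slate_b in the frame of deck between -0.0615 and -0.057 m and z of slate_b in the frame of deck between -0.003 and 0.039 m and x of slate_chipped in the frame of tub between -0.076 and 0.076 m and y of slate_chipped in the frame of tub between -0.096 and 0.096 m and z of each of slate_chipped, slate_short in the frame of tub below 0.04 m and x of slate_short in the frame of tub between -0.076 and 0.076 m and y of slate_short in the frame of tub between -0.096 and 0.096 m); the robot touches nothing.
It fails at once if a slate is pressed against the stand or another slate with more than 120 N, which cracks it (contact force between any of slate_base, slate_a, slate_b and deck above 120 N or contact force between slate_base and slate_a above 120 N or contact force between any of slate_base, slate_a and slate_b above 120 N).
It fails at once if the jar, the mug or the spoon is moved more than 20 mm or knocked over (distance of any of jar, mug, scoop from where it was at the start of the episode above 0.02 m or angle between any of jar, mug's own z axis and vertical above 0.3 rad).
It also fails if it takes over 72 s, if anything falls off the work surface, if the arm or the gripper's body presses on something with over 40 N, if the wrist force passes 120 N, or if a joint passes its speed limit or range.

## Robot

A 6-joint arm with a two-finger parallel gripper is mounted at the origin on the work surface. World frame = base frame: x ahead of the robot, y to its left, z up, the work surface at z = 0. Lengths are in m, angles in rad, forces in N, time in s.
With the tool pointing down it reaches from about 0.325 to 0.9 m from the base axis. Payload 6.1 kg.
Tool frame: the origin (TCP) lies on the mounting face of the last link; the fingertips stand 182 mm ahead of it and the grasp point (between the pads) lies 164 mm ahead of it (r.grip_point_offset is the distance from the TCP to the grasp point, in m); z points along the fingers, y is the line along which they close (so a half turn about z gives the same grasp; the last joint's range is limited). The gripper opens to 87 mm and grips with 3 to 60 N. Pads are 19 mm wide; open, the fingers measure 117 mm over their backs; the gripper's body (75 mm by 190 mm) begins 51 mm behind the grasp point.
Start: joints at [1.148, 0.22, 1.526, -0, 1.395, -0.126], TCP at [0.183, 0.598, 0.405] pointing down, gripper open.
Joint ranges: [-2.98, 2.98], [-0.91, 2.08], [0.09, 2.57], [-1.24, 4.39], [0.2, 2.65], [-2.68, 2.68]. Speed limits (rad/s): [2.57, 2.57, 3.01, 3.14, 3.14, 3.14].

## Interface

Orientations are given as a rotation vector (axis times angle).
In Python, from workcell import monitor, grab_frame, camera_params, r, finder gives the robot as it stands.
- The arm moves only by the tool jog_arm, never from a script. Its argument "targets" is a list of rows, each an object with "slide": the shift along the world's x, y, z in units of 150 mm (1.0 is 150 mm), a list of three; "angular": the turn, a rotation vector about the world's x, y, z in units of 2 pi rad (1.0 is 2 pi rad), a list of three; "hand": the opening, from 0 (shut) to 1 (fully open). In form: [{"slide": [x, y, z], "angular": [ax, ay, az], "hand": hand}, ...]. A call has 1 to 5 rows; each row shifts and turns the commanded pose from where the row before left it; what a row does not reach is not made up. A row lasts 1/8 s, in which the tool goes at most 62.5 mm and 10.7 degrees, less where a joint would pass 70% of its speed; a pose out of reach is approached as far as the arm can. A call with a number of a shift or a turn outside -1 to 1 is refused whole. A call with a gripper value outside its range is refused whole. The fingers move at their own pace and stop on an object; "grip_force" is the grip in N (left out, the last holds). Time passes only in rows, so rows that do not move let the fingers close. It gives the time, the measured TCP pose, the force, the opening and the grip force at its end, in the units of the state.
- monitor.read_state(): the state, without advancing time (a new reading comes with each control period).
- grab_frame(name): name is "scene" or "top" or "wrist"; returns the picture (384x512x3 uint8, blue, green, red); there is no depth.
- camera_params(name): a dict with "vfov" (degrees; the focal length in pixels is half the picture's height over the tangent of half this angle, whatever the lens; pixels are square), "cx", "cy" (the principal point, pixels), "position" and "orientation" of the camera in the world. Camera axes: x right, y down, z forward; pixel columns grow to the right and rows downward; lengths in m; the calibration is good to about 2 mm. The wrist camera is an equidistant fisheye: a pixel r from the principal point sees the ray r / f radians off the axis. A picture is of the moment at which its call begins: read the wrist's pose just before it. camera_params takes no time and is no camera call; for the wrist camera it gives the pose at the moment of the call.
- r.job_done(): hands the job in; it is judged then, once.
Trained networks look in the newest picture that a camera, given by its name, has taken for a name from the list of things; names that differ only in an ending like _2 or _b are one class to them, and where a whole thing is asked for, a point or a joint stands for the part that bears it (a point fixed in the world has none). Each returns a list of dicts, best first, with "score" (0 to 1); they miss things now and then, are a little off and sometimes report something else, mostly with a low value. They report only what shows in the picture. A call takes as long as a camera call. They do not tell look-alikes from the thing itself.
- finder.spot_in(camera, thing): "box" ([centre column, centre row, width, height] in pixels, round what is visible of it).
The state is a dict: "time": time; "joint_positions": joint angles; "qvel": joint speeds; "tau": joint torques, N m; "tool_pos": TCP position; "tcp_rot": TCP orientation; "wrist_force": force on the tool from outside, world axes, zero at the start; "ft_torque": the same for the moment, N m; "grip_width": finger opening in m; "grasp_force": force on a finger pad.
Only numpy, scipy, OpenCV 4.12 (cv2) and the standard library are available. Lean on these libraries where they do the work, as an engineer would, in place of code of your own. Each camera call takes 0.05 s, during which the arm holds its last target. There are 200 camera calls.

## Working session

There is one attempt and no reset: what is moved stays moved. The work goes in short steps, Python scripts to look and compute and a tool call to move; the robot and the scene stay as the last step left them, time stands still between calls to the robot, and variables do not carry over. Pictures are saved under pics/ and viewed, at most 10 in all, crops included, and the job is handed in when it is done.

Besides the shell and the picture viewer there is one more tool, called after "Call:" by a JSON object that holds its "name" and its "arguments", one argument or row to a line. jog_arm: Moves the arm, as the interface text tells. Its arguments: {"type":"object","properties":{"targets":{"type":"array"},"grip_force":{"type":"number"}},"required":["targets"]}

```bash
ls; mkdir -p pics
cat > h.py <<'E'
import numpy as np, cv2, json
from scipy.spatial.transform import Rotation as R
from workcell import monitor, grab_frame, camera_params, r, finder
def Rm(o):
    o=np.array(o,float)
    return o if o.shape==(3,3) else (R.from_rotvec(o).as_matrix() if o.size==3 else R.from_quat(o).as_matrix())
def ray(p,uv,fish=False):
    f=192/np.tan(np.radians(p['vfov'])/2); uv=np.atleast_2d(uv).astype(float)
    d=(uv-[p['cx'],p['cy']])/f
    if fish:
        t=np.linalg.norm(d,axis=1,keepdims=True); v=np.c_[d/np.maximum(t,1e-9)*np.sin(t),np.cos(t)]
    else: v=np.c_[d,np.ones(len(d))]
    return v@Rm(p['orientation']).T
def at_z(p,uv,z,fish=False):
    v=ray(p,uv,fish); o=np.array(p['position']); return o+v*((z-o[2])/v[:,2])[:,None]
def proj(p,X,fish=False):
    f=192/np.tan(np.radians(p['vfov'])/2)
    c=(np.atleast_2d(X)-p['position'])@Rm(p['orientation'])
    if fish:
        n=np.linalg.norm(c[:,:2],axis=1,keepdims=True); t=np.arctan2(n,c[:,2:]); d=c[:,:2]/np.maximum(n,1e-9)*t
    else: d=c[:,:2]/c[:,2:]
    return d*f+[p['cx'],p['cy']]
E
python3 - <<'E'
from h import *
for c in ['scene','top','wrist']:
    p=camera_params(c); print(c,p); im=grab_frame(c); cv2.imwrite(f'pics/{c}0.png',im)
    for t in ['slate_a','slate_chipped','slate_short','slate_base','stand','tub','jar','mug','scoop']:
        print(t,[(np.round(d['box']).astype(int).tolist(),round(d['score'],2)) for d in finder.spot_in(c,t)][:6]) if c!='wrist' else 0
print(monitor.read_state())
a=cv2.imread('pics/top0.png');cv2.imwrite('pics/top0b.png',cv2.resize(a,(800,600),interpolation=cv2.INTER_CUBIC))
E
```

```text
pics
scene {'vfov': 43.81294840464743, 'cx': 253.66323632300325, 'cy': 195.58385313371818, 'position': array([1.57344266, 0.61070367, 0.94681499]), 'orientation': array([-1.1862989 , -2.14911191,  1.08564419])}
slate_a [([272, 229, 45, 22], 0.56)]
slate_chipped [([229, 212, 38, 21], 0.93), ([125, 188, 28, 21], 0.92), ([228, 155, 29, 11], 0.83), ([191, 162, 52, 24], 0.66), ([162, 215, 27, 33], 0.17)]
slate_short [([330, 194, 32, 17], 0.74), ([248, 193, 32, 17], 0.63), ([191, 163, 28, 11], 0.47)]
slate_base [([189, 163, 30, 14], 0.52)]
stand [([229, 211, 34, 22], 0.74), ([190, 168, 60, 41], 0.6)]
tub [([359, 239, 91, 62], 0.97)]
jar [([270, 264, 30, 45], 0.65), ([291, 208, 38, 21], 0.31)]
mug [([162, 214, 25, 32], 0.55)]
scoop []
top {'vfov': 52.34499065482183, 'cx': 253.9591376903148, 'cy': 195.83454449006118, 'position': array([ 0.47422021, -0.01092836,  1.30612163]), 'orientation': array([-2.17540092,  2.21859467, -0.05498039])}
slate_a [([246, 133, 60, 15], 0.72), ([228, 221, 39, 18], 0.67), ([224, 180, 38, 17], 0.66), ([316, 126, 28, 40], 0.36)]
slate_chipped [([270, 179, 38, 17],
[... 610 characters left out ...]
86, 0.24168758])}
{'time': 1.05, 'joint_positions': array([ 1.14789962e+00,  2.20378180e-01,  1.52650590e+00, -1.51683720e-06,
        1.39466850e+00, -1.26137094e-01]), 'qvel': array([ 0.00143088,  0.00031325,  0.00113872,  0.00042521,  0.00031788,
       -0.00089116]), 'tau': array([-1.58454150e-04, -4.94563437e+01, -3.87728906e+01,  6.99236384e-02,
        4.65354812e-02, -1.87571004e-05]), 'tool_pos': array([0.18278837, 0.59766811, 0.40474804]), 'tcp_rot': array([4.64438057e-01, 3.10706041e+00, 5.99539608e-05]), 'wrist_force': array([ 0.12890037, -0.72664129, -0.31302374]), 'ft_torque': array([ 0.06922204, -0.01344621,  0.04041666]), 'grasp_force': 0.0, 'grip_width': 0.08716006330224371}
```

View pics/top0b.png

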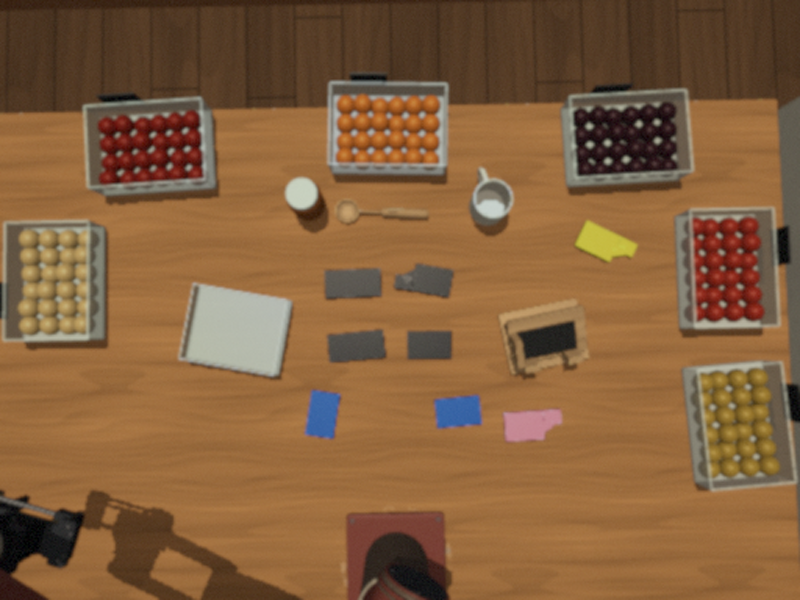

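View pics/scene0.png

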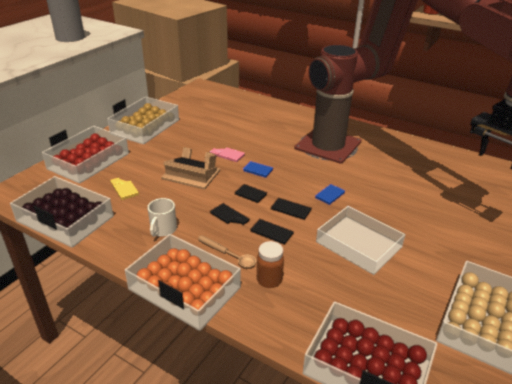

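The top view (800x600) shows two whole dark slates at (353,283) and (356,346), the chipped one at (424,281), and the short one at (430,345). The stand with the base slate is at (545,335) and the tub at (236,330). Look-alikes are blue rectangles at (322,414) and (458,411), and pink (532,425) and yellow (605,241) chipped shapes. I'll take the four dark ones. The scene view agrees: dark slates at (272,231), (291,208), (229,214) and (250,193).

Run:
```python
from h import *
p=camera_params('top'); im=cv2.imread('pics/top0.png')
hsv=cv2.cvtColor(im,cv2.COLOR_BGR2HSV)
m=((hsv[...,2]<95)&(hsv[...,1]<90)).astype(np.uint8); m[:160]=0;m[250:]=0;m[:,:190]=0;m[:,400:]=0
n,l,s,c=cv2.connectedComponentsWithStats(m)
for i in range(1,n):
    if s[i,4]<60: continue
    cs,_=cv2.findContours((l==i).astype(np.uint8),0,2); rr=cv2.minAreaRect(cs[0]); b=cv2.boxPoints(rr)
    W=at_z(p,b,0.012); print(s[i].tolist(),'ctr',at_z(p,[rr[0]],0.012)[0].round(3),'corners',W[:,:2].round(3).tolist())
for nm,q in [('tubcorners',[[192,284],[292,298],[277,376],[180,360]]),('stand ledge ends',[[520,375],[588,361]]),('jar',[[305,198]]),('mug',[[491,202]]),('spoon',[[348,211],[427,214]])]:
    print(nm,at_z(p,np.array(q)/1.5625,0.05 if 'tub' in nm else 0.04)[:,:2].round(3).tolist())
s=monitor.read_state(); w=camera_params('wrist')
T=Rm(s['tcp_rot']); print('cam in tool',T.T@(np.array(w['position'])-s['tool_pos']),'\n',(T.T@Rm(w['orientation'])).round(3)); print('T',T.round(3))
```

```text
[254, 170, 36, 20, 435] ctr [ 0.594 -0.071  0.012] corners [[0.578, -0.01], [0.632, -0.021], [0.611, -0.132], [0.556, -0.122]]
[209, 174, 34, 17, 456] ctr [0.586 0.081 0.012] corners [[0.61, 0.137], [0.613, 0.026], [0.562, 0.025], [0.559, 0.136]]
[333, 207, 35, 22, 527] ctr [ 0.461 -0.332  0.012] corners [[0.478, -0.272], [0.498, -0.382], [0.444, -0.391], [0.424, -0.281]]
[211, 212, 35, 19, 559] ctr [0.455 0.076 0.012] corners [[0.478, 0.134], [0.486, 0.021], [0.432, 0.017], [0.424, 0.13]]
[261, 213, 27, 17, 419] ctr [ 0.453 -0.077  0.012] corners [[0.48, -0.035], [0.479, -0.121], [0.426, -0.12], [0.428, -0.034]]
tubcorners [[0.59, 0.409], [0.557, 0.203], [0.397, 0.235], [0.434, 0.434]]
stand ledge ends [[0.389, -0.264], [0.415, -0.406]]
jar [[0.767, 0.175]]
mug [[0.75, -0.214]]
spoon [[0.737, 0.085], [0.728, -0.08]]
cam in tool [ 0.0743938  -0.00011442  0.02031956] 
 [[ 0.    -0.962 -0.273]
 [ 1.     0.     0.001]
 [-0.001 -0.273  0.962]]
T [[-0.956  0.292  0.   ]
 [ 0.292  0.956  0.   ]
 [-0.     0.    -1.   ]]
```

Call:
{"name": "jog_arm", "arguments": {
  "targets": [
    {"slide":[0.187,-0.332,0],"angular":[0,0,-0.0169],"hand":1},
    {"slide":[0.187,-0.332,0],"angular":[0,0,-0.0169],"hand":1},
    {"slide":[0.187,-0.332,0],"angular":[0,0,-0.0169],"hand":1},
    {"slide":[0.187,-0.332,0],"angular":[0,0,-0.0169],"hand":1},
    {"slide":[0.187,-0.332,0],"angular":[0,0,-0.0169],"hand":1}
  ],
  "grip_force": 20
}}

```text
time: 1.68
tool_pos: [0.3236, 0.3471, 0.405]
tcp_rot: [1.268, 2.874, 0.001]
wrist_force: [0.8, 0.7, 0.5]
grip_width: 0.0868
grasp_force: 0.0
```

Call:
{"name": "jog_arm", "arguments": {
  "targets": [
    {"slide":[0.187,-0.332,0],"angular":[0,0,-0.0169],"hand":1},
    {"slide":[0.187,-0.332,0],"angular":[0,0,-0.0169],"hand":1},
    {"slide":[0.187,-0.332,0],"angular":[0,0,-0.0169],"hand":1},
    {"slide":[0.187,-0.332,0],"angular":[0,0,-0.0169],"hand":1},
    {"slide":[0.187,-0.332,0],"angular":[0,0,-0.0169],"hand":1}
  ]
}}

```text
time: 2.3
tool_pos: [0.4639, 0.0979, 0.4052]
tcp_rot: [1.978, 2.44, 0.001]
wrist_force: [1.2, 0.2, -0.3]
grip_width: 0.0869
grasp_force: 0.0
```

Call:
{"name": "jog_arm", "arguments": {
  "targets": [
    {"slide":[0.187,-0.332,0],"angular":[0,0,-0.0169],"hand":1},
    {"slide":[0.187,-0.332,0],"angular":[0,0,-0.0169],"hand":1},
    {"slide":[0,0,0],"angular":[0,0,0],"hand":1},
    {"slide":[0,0,0],"angular":[0,0,0],"hand":1}
  ]
}}

```text
time: 2.8
tool_pos: [0.5192, 0.0002, 0.4045]
tcp_rot: [-2.221, -2.22, 0.0]
wrist_force: [-0.6, 0.3, -1.1]
grip_width: 0.0872
grasp_force: 0.0
```

Run:
```python
from h import *
s=monitor.read_state(); print(s['time'],s['tool_pos'],s['tcp_rot'],s['joint_positions'].round(2))
p=camera_params('wrist'); im=grab_frame('wrist'); cv2.imwrite('pics/w1.png',im); np.save('w1.npy',p,allow_pickle=True)
cv2.imwrite('pics/w1b.png',cv2.resize(im,(800,600),interpolation=cv2.INTER_CUBIC))
for t in ['slate_a','slate_chipped','slate_short','stand','tub']:
    print(t,[(np.round(d['box']).astype(int).tolist(),round(d['score'],2)) for d in finder.spot_in('wrist',t)][:4])
```

```text
2.8 [5.19158280e-01 1.51488765e-04 4.04499227e-01] [-2.22103622e+00 -2.22041562e+00  2.12961245e-04] [-0.15 -0.03  1.8   0.    1.38 -0.15]
slate_a [([211, 108, 55, 95], 0.89), ([316, 104, 51, 99], 0.58)]
slate_chipped [([314, 211, 52, 80], 0.65), ([318, 103, 49, 97], 0.33)]
slate_short [([112, 64, 65, 47], 0.89), ([216, 221, 46, 61], 0.79), ([133, 238, 20, 23], 0.66)]
stand [([232, 311, 12, -3], 0.62)]
tub []
```

View pics/w1b.png

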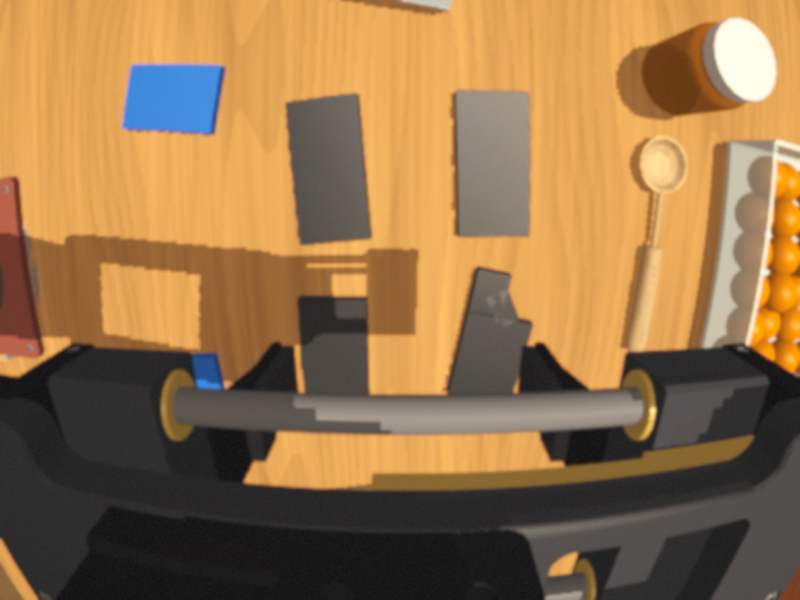

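Wrist view (800x600): two whole slates at (329,168) and (492,163). The chipped one is at (490,330) with its broken corner towards +x,+y, and the short one is at (335,345), partly behind the gripper. Only blue look-alikes are near.

```bash
cat >> h.py <<'E'
def slates(im,p,fish,z=0.012,vmax=85,roi=None,amin=300):
    hsv=cv2.cvtColor(im,cv2.COLOR_BGR2HSV); m=((hsv[...,2]<vmax)&(hsv[...,1]<90)).astype(np.uint8)
    if roi: k=np.zeros_like(m); k[roi[1]:roi[3],roi[0]:roi[2]]=1; m&=k
    n,l,s,c=cv2.connectedComponentsWithStats(m); out=[]
    for i in range(1,n):
        if s[i,4]<amin: continue
        cs,_=cv2.findContours((l==i).astype(np.uint8),0,cv2.CHAIN_APPROX_NONE)
        q=max(cs,key=len)[:,0,:].astype(float)
        W=at_z(p,q,z,fish)[:,:2]; rr=cv2.minAreaRect((W*1000).astype(np.float32)); b=cv2.boxPoints(rr)/1000
        e=[b[1]-b[0],b[2]-b[1]]; L=max(e,key=np.linalg.norm); L=L*np.sign(L[1]); 
        out.append(dict(px=s[i].tolist(),c=(np.array(rr[0])/1000).round(4),size=sorted(np.round(rr[1],1)),yaw=round(np.degrees(np.arctan2(-L[0],L[1])),2)))
    return out
E
python3 - <<'E'
from h import *
p=np.load('w1.npy',allow_pickle=True).item(); im=cv2.imread('pics/w1.png')
for o in slates(im,p,True,roi=(180,45,345,252),vmax=110): print(o)
# triangulate height: wrist centroid vs top centroid
t=camera_params('top'); 
for a,b in [((329,168),(353,283)),((492,163),(356,346))][:0]: pass
print(im[100,210],im[100,316],im[200,210],im[230,310],im[160,180])
# two-view height: wrist rect centres (px) vs top rect centres (px)
ti=cv2.imread('pics/top0.png')
for wz in (0.0,0.012,0.03):
    W=[o['c'] for o in slates(im,p,True,wz,110,(180,45,345,160))]; T=[o['c'] for o in slates(ti,t,False,wz,95,(190,160,255,250),200)]
    print(wz,W,T)
E
```

```text
{'px': [184, 63, 52, 93, 3575], 'c': array([0.455 , 0.0759]), 'size': [np.float64(56.7), np.float64(115.3)], 'yaw': np.float32(4.65)}
{'px': [287, 172, 58, 80, 2718], 'c': array([ 0.5992, -0.0635]), 'size': [np.float64(83.6), np.float64(113.9)], 'yaw': np.float32(-1.6)}
{'px': [191, 191, 44, 61, 2500], 'c': array([ 0.4551, -0.0761]), 'size': [np.float64(57.7), np.float64(89.4)], 'yaw': np.float32(-0.33)}
[ 87  93 100] [125 138 149] [43 42 44] [77 83 89] [ 95 177 240]
0.0 [array([0.4529, 0.076 ])] [array([0.587 , 0.0818]), array([0.4548, 0.0766])]
0.012 [array([0.455 , 0.0759])] [array([0.5859, 0.0809]), array([0.455 , 0.0758])]
0.03 [array([0.4581, 0.0759])] [array([0.5844, 0.0796]), array([0.4553, 0.0746])]
```

```bash
python3 -c "
import cv2
a=cv2.imread('pics/w1.png')[165:255,180:350];cv2.imwrite('pics/crop1.png',cv2.resize(a,None,fx=3,fy=3,interpolation=2))"
```

```text
(no output)
```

View pics/crop1.png

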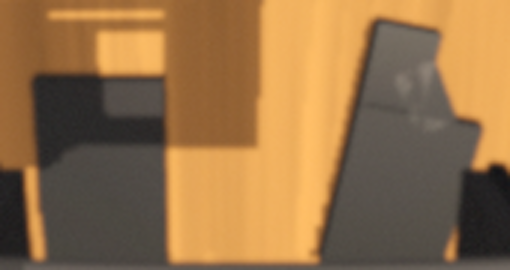

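The crop confirms the dark chipped slate on the right, with its break at about (430,90), and the dark short slate on the left. I'll reach for the chipped one first.

Call:
{"name": "jog_arm", "arguments": {
  "targets": [
    {"slide":[0.122,-0.132,-0.308],"angular":[0,0,-0.0077],"hand":1},
    {"slide":[0.122,-0.132,-0.308],"angular":[0,0,-0.0077],"hand":1},
    {"slide":[0.122,-0.132,-0.308],"angular":[0,0,-0.0077],"hand":1},
    {"slide":[0.122,-0.132,-0.308],"angular":[0,0,-0.0077],"hand":1},
    {"slide":[0,0,-0.12],"angular":[0,0,0],"hand":1}
  ]
}}

```text
time: 3.72
tool_pos: [0.592, -0.0794, 0.1986]
tcp_rot: [-2.424, -1.993, 0.004]
wrist_force: [-0.3, 0.9, 0.3]
grip_width: 0.087
grasp_force: 0.0
```

Call:
{"name": "jog_arm", "arguments": {
  "targets": [
    {"slide":[0,0,-0.1],"angular":[0,0,0],"hand":1},
    {"slide":[0,0,0],"angular":[0,0,0],"hand":0.6},
    {"slide":[0,0,0],"angular":[0,0,0],"hand":0.3},
    {"slide":[0,0,0],"angular":[0,0,0],"hand":0.3}
  ],
  "grip_force": 25
}}

```text
time: 4.22
tool_pos: [0.5932, -0.079, 0.1887]
tcp_rot: [2.424, 1.995, 0.003]
wrist_force: [0.7, -0.1, 0.2]
grip_width: 0.0651
grasp_force: 0.0
```

Call:
{"name": "jog_arm", "arguments": {
  "targets": [
    {"slide":[0,0,0],"angular":[0,0,0],"hand":0.3},
    {"slide":[0,0,0],"angular":[0,0,0],"hand":0.3},
    {"slide":[0,0,0.1],"angular":[0,0,0],"hand":0.3},
    {"slide":[0,0,0.3],"angular":[0,0,0],"hand":0.3},
    {"slide":[0,0,0.35],"angular":[0,0,0],"hand":0.3}
  ]
}}

```text
time: 4.85
tool_pos: [0.5918, -0.079, 0.2999]
tcp_rot: [-2.424, -1.995, 0.003]
wrist_force: [0.8, 0.4, -2.3]
grip_width: 0.0592
grasp_force: 25.0
```

Call:
{"name": "jog_arm", "arguments": {
  "targets": [
    {"slide":[-0.093,0.376,0],"angular":[0,0,0],"hand":0.3},
    {"slide":[-0.093,0.376,0],"angular":[0,0,0],"hand":0.3},
    {"slide":[-0.093,0.376,0],"angular":[0,0,0],"hand":0.3},
    {"slide":[-0.093,0.376,0],"angular":[0,0,0],"hand":0.3},
    {"slide":[-0.093,0.376,0],"angular":[0,0,0],"hand":0.3}
  ]
}}

```text
time: 5.48
tool_pos: [0.522, 0.2044, 0.3002]
tcp_rot: [2.426, 1.996, 0.001]
wrist_force: [0.7, 0.6, -2.4]
grip_width: 0.0593
grasp_force: 25.0
```

Call:
{"name": "jog_arm", "arguments": {
  "targets": [
    {"slide":[-0.093,0.376,0],"angular":[0,0,0],"hand":0.3},
    {"slide":[-0.093,0.376,0],"angular":[0,0,0],"hand":0.3},
    {"slide":[0,0,0],"angular":[0,0,0],"hand":0.3},
    {"slide":[0,0,-0.35],"angular":[0,0,0],"hand":0.3},
    {"slide":[0,0,-0.25],"angular":[0,0,0],"hand":0.3}
  ]
}}

```text
time: 6.1
tool_pos: [0.4947, 0.3148, 0.2083]
tcp_rot: [2.426, 1.996, -0.001]
wrist_force: [0.3, -0.6, -1.9]
grip_width: 0.0593
grasp_force: 25.0
```

Run:
```python
from h import *
s=monitor.read_state(); print(s['time'],s['tool_pos'],s['tcp_rot'],s['wrist_force'])
im=grab_frame('top'); cv2.imwrite('pics/top1.png',cv2.resize(im[140:300,90:400],None,fx=2.5,fy=2.5,interpolation=cv2.INTER_CUBIC)); cv2.imwrite('pics/top1f.png',im)
```

```text
6.1 [0.4946897  0.31484499 0.20831215] [ 2.42554354e+00  1.99609411e+00 -1.34652384e-03] [ 0.29281184 -0.59882291 -1.94391235]
```

View pics/top1.png

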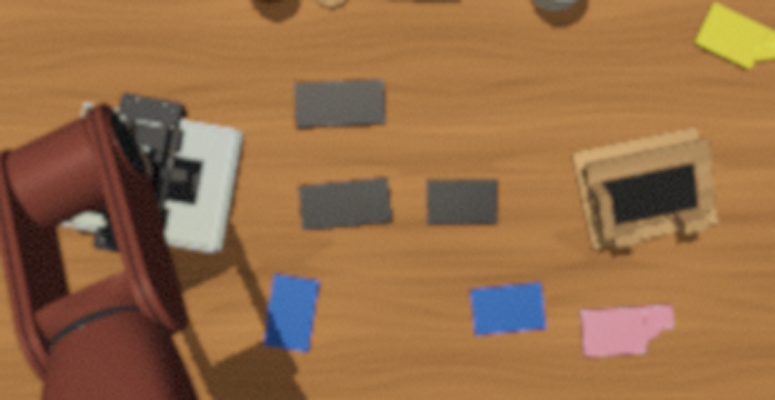

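The top view shows the gripper centred over the tub at crop (165,175), and the other slates where they were. I'll lower and release.

Call:
{"name": "jog_arm", "arguments": {
  "targets": [
    {"slide":[0,0,-0.09],"angular":[0,0,0],"hand":0.3},
    {"slide":[0,0,0],"angular":[0,0,0],"hand":0.8},
    {"slide":[0,0,0],"angular":[0,0,0],"hand":1},
    {"slide":[0,0,0],"angular":[0,0,0],"hand":1},
    {"slide":[0,0,0],"angular":[0,0,0],"hand":1}
  ]
}}

```text
time: 6.78
tool_pos: [0.4953, 0.3159, 0.197]
tcp_rot: [2.425, 1.996, 0.003]
wrist_force: [0.2, -0.0, -0.4]
grip_width: 0.0854
grasp_force: 0.0
```

Call:
{"name": "jog_arm", "arguments": {
  "targets": [
    {"slide":[0,0,0.25],"angular":[0,0,0],"hand":1},
    {"slide":[0,0,0.35],"angular":[0,0,0],"hand":1}
  ]
}}

```text
time: 7.02
tool_pos: [0.4941, 0.3153, 0.2853]
tcp_rot: [-2.425, -1.996, 0.006]
wrist_force: [-0.2, -0.2, 1.0]
grip_width: 0.0865
grasp_force: 0.0
```

Call:
{"name": "jog_arm", "arguments": {
  "targets": [
    {"slide":[-0.037,-0.373,0],"angular":[0,0,0.0042],"hand":1},
    {"slide":[-0.037,-0.373,0],"angular":[0,0,0.0042],"hand":1},
    {"slide":[-0.037,-0.373,0],"angular":[0,0,0.0042],"hand":1},
    {"slide":[-0.037,-0.373,0],"angular":[0,0,0.0042],"hand":1},
    {"slide":[-0.037,-0.373,0],"angular":[0,0,0.0042],"hand":1}
  ]
}}

```text
time: 7.65
tool_pos: [0.4668, 0.0343, 0.2865]
tcp_rot: [2.287, 2.153, 0.001]
wrist_force: [1.3, -0.3, 0.2]
grip_width: 0.087
grasp_force: 0.0
```

Call:
{"name": "jog_arm", "arguments": {
  "targets": [
    {"slide":[-0.037,-0.373,0],"angular":[0,0,0.0042],"hand":1},
    {"slide":[-0.037,-0.373,0],"angular":[0,0,0.0042],"hand":1},
    {"slide":[0,0,-0.35],"angular":[0,0,0],"hand":1},
    {"slide":[0,0,-0.2],"angular":[0,0,0],"hand":1},
    {"slide":[0,0,-0.1],"angular":[0,0,0],"hand":1}
  ]
}}

```text
time: 8.28
tool_pos: [0.4554, -0.076, 0.1871]
tcp_rot: [-2.231, -2.209, 0.002]
wrist_force: [0.2, 0.7, -0.4]
grip_width: 0.0871
grasp_force: 0.0
```

Call:
{"name": "jog_arm", "arguments": {
  "targets": [
    {"slide":[0,0,0],"angular":[0,0,0],"hand":0.5},
    {"slide":[0,0,0],"angular":[0,0,0],"hand":0.3},
    {"slide":[0,0,0],"angular":[0,0,0],"hand":0.3},
    {"slide":[0,0,0],"angular":[0,0,0],"hand":0.3},
    {"slide":[0,0,0],"angular":[0,0,0],"hand":0.3}
  ]
}}

```text
time: 8.9
tool_pos: [0.4564, -0.076, 0.1894]
tcp_rot: [2.231, 2.211, 0.001]
wrist_force: [-2.8, 0.4, 6.6]
grip_width: 0.0593
grasp_force: 25.0
```

Call:
{"name": "jog_arm", "arguments": {
  "targets": [
    {"slide":[0,0,0.267],"angular":[0,0,0],"hand":0.3},
    {"slide":[0,0,0.4],"angular":[0,0,0],"hand":0.3},
    {"slide":[0.037,0.373,0],"angular":[0,0,0],"hand":0.3},
    {"slide":[0.037,0.373,0],"angular":[0,0,0],"hand":0.3},
    {"slide":[0.037,0.373,0],"angular":[0,0,0],"hand":0.3}
  ]
}}

```text
time: 9.52
tool_pos: [0.4727, 0.0934, 0.289]
tcp_rot: [2.232, 2.21, 0.002]
wrist_force: [0.5, -0.4, -1.3]
grip_width: 0.0596
grasp_force: 25.0
```

Call:
{"name": "jog_arm", "arguments": {
  "targets": [
    {"slide":[0.037,0.373,0],"angular":[0,0,0],"hand":0.3},
    {"slide":[0.037,0.373,0],"angular":[0,0,0],"hand":0.3},
    {"slide":[0.037,0.373,0],"angular":[0,0,0],"hand":0.3},
    {"slide":[0.037,0.373,0],"angular":[0,0,0],"hand":0.3},
    {"slide":[0,0,-0.3],"angular":[0,0,0],"hand":0.3}
  ]
}}

```text
time: 10.15
tool_pos: [0.4969, 0.3205, 0.2475]
tcp_rot: [2.225, 2.214, 0.018]
wrist_force: [1.2, -0.8, -1.9]
grip_width: 0.0596
grasp_force: 25.0
```

Call:
{"name": "jog_arm", "arguments": {
  "targets": [
    {"slide":[0,0,-0.2],"angular":[0,0,0],"hand":0.3},
    {"slide":[0,0,-0.04],"angular":[0,0,0],"hand":0.3},
    {"slide":[0,0,0],"angular":[0,0,0],"hand":1},
    {"slide":[0,0,0],"angular":[0,0,0],"hand":1},
    {"slide":[0,0,0],"angular":[0,0,0],"hand":1}
  ]
}}

```text
time: 10.78
tool_pos: [0.4956, 0.3157, 0.2087]
tcp_rot: [2.231, 2.21, 0.004]
wrist_force: [0.2, 0.5, -0.7]
grip_width: 0.0812
grasp_force: 0.0
```

Call:
{"name": "jog_arm", "arguments": {
  "targets": [
    {"slide":[0,0,0],"angular":[0,0,0],"hand":1},
    {"slide":[0,0,0.2],"angular":[0,0,0],"hand":1},
    {"slide":[0,0,0.3],"angular":[0,0,0],"hand":1}
  ]
}}

```text
time: 11.15
tool_pos: [0.4942, 0.3152, 0.2818]
tcp_rot: [-2.231, -2.21, 0.005]
wrist_force: [0.9, 0.2, 0.7]
grip_width: 0.0867
grasp_force: 0.0
```

Call:
{"name": "jog_arm", "arguments": {
  "targets": [
    {"slide":[-0.019,-0.381,0.066],"angular":[0,0,0],"hand":1},
    {"slide":[-0.019,-0.381,0.066],"angular":[0,0,0],"hand":1},
    {"slide":[-0.019,-0.381,0.066],"angular":[0,0,0],"hand":1},
    {"slide":[-0.019,-0.381,0.066],"angular":[0,0,0],"hand":1},
    {"slide":[-0.019,-0.381,0.066],"angular":[0,0,0],"hand":1}
  ]
}}

```text
time: 11.78
tool_pos: [0.4803, 0.0282, 0.3328]
tcp_rot: [2.23, 2.211, 0.001]
wrist_force: [1.1, -0.4, 0.0]
grip_width: 0.087
grasp_force: 0.0
```

Call:
{"name": "jog_arm", "arguments": {
  "targets": [
    {"slide":[-0.019,-0.381,0.066],"angular":[0,0,0],"hand":1},
    {"slide":[-0.019,-0.381,0.066],"angular":[0,0,0],"hand":1},
    {"slide":[-0.019,-0.381,0.066],"angular":[0,0,0],"hand":1},
    {"slide":[-0.019,-0.381,0.066],"angular":[0,0,0],"hand":1},
    {"slide":[-0.019,-0.381,0.066],"angular":[0,0,0],"hand":1}
  ]
}}

```text
time: 12.4
tool_pos: [0.466, -0.2578, 0.3823]
tcp_rot: [2.231, 2.21, 0.001]
wrist_force: [0.4, 0.5, 0.3]
grip_width: 0.087
grasp_force: 0.0
```

Call:
{"name": "jog_arm", "arguments": {
  "targets": [
    {"slide":[-0.019,-0.381,0.066],"angular":[0,0,0],"hand":1},
    {"slide":[-0.019,-0.381,0.066],"angular":[0,0,0],"hand":1},
    {"slide":[0,0,0],"angular":[0,0,0],"hand":1}
  ]
}}

```text
time: 12.78
tool_pos: [0.4599, -0.3739, 0.4023]
tcp_rot: [2.235, 2.204, -0.001]
wrist_force: [-0.2, 0.4, 0.1]
grip_width: 0.087
grasp_force: 0.0
```

Run:
```python
from h import *
s=monitor.read_state(); print(s['time'],s['tool_pos'],s['tcp_rot'],s['joint_positions'].round(2))
p=camera_params('wrist'); im=grab_frame('wrist'); cv2.imwrite('pics/w2.png',im); np.save('w2.npy',p,allow_pickle=True)
t=grab_frame('top'); cv2.imwrite('pics/top2.png',t)
tub=cv2.resize(t[170:250,100:200],(400,320),interpolation=2)
cv2.imwrite('pics/v2.png',np.hstack([cv2.resize(im[:240,80:400],(400,300),interpolation=2),tub[:300]]))
```

```text
12.775 [ 0.45986046 -0.37389308  0.40231175] [ 2.23470462e+00  2.20427245e+00 -1.37740307e-03] [-0.82  0.14  1.62 -0.    1.38 -0.8 ]
```

View pics/v2.png

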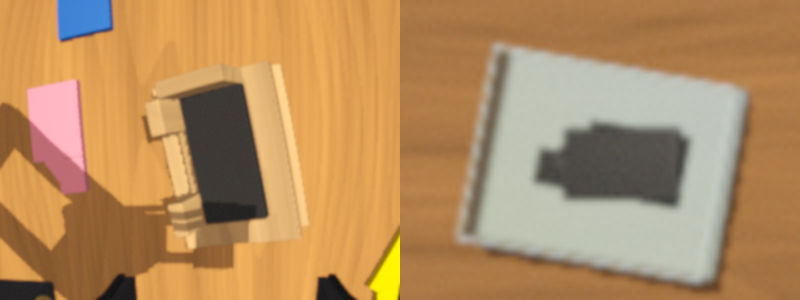

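Wrist crop (left): the stand is at (225,155) with the dark base slate at about (228,155), home against the cheek (top) and the ledge blocks (left). Right: both spoiled slates lie in the tub at (610,165). Next I'll fit the deck pose from this view.

```bash
cat >> h.py <<'E'
from scipy.optimize import least_squares
def deckR(yaw,tilt=0.4): return R.from_euler('ZY',[yaw,-tilt]).as_matrix()
def quad(im,roi,vmax=70):
    hsv=cv2.cvtColor(im,cv2.COLOR_BGR2HSV); m=((hsv[...,2]<vmax)).astype(np.uint8)
    k=np.zeros_like(m); k[roi[1]:roi[3],roi[0]:roi[2]]=1; m&=k
    n,l,s,c=cv2.connectedComponentsWithStats(m); i=1+np.argmax(s[1:,4])
    cs,_=cv2.findContours((l==i).astype(np.uint8),0,cv2.CHAIN_APPROX_NONE); q=max(cs,key=len)
    e=cv2.approxPolyDP(cv2.convexHull(q),4,True)[:,0,:]
    return q[:,0,:].astype(float),e,s[i]
E
python3 - <<'E'
from h import *
p=np.load('w2.npy',allow_pickle=True).item(); im=cv2.imread('pics/w2.png')
t=camera_params('top'); ti=cv2.imread('pics/top2.png')
q,e,s=quad(im,(200,55,310,190)); print('wrist quad',e.tolist(),s.tolist())
q2,e2,s2=quad(ti,(325,200,375,235),60); print('top quad',e2.tolist(),s2.tolist())
top=np.array([[60,0,12],[60,-120,12],[0,-120,12],[0,0,12]])/1000.
# order detected: wrist image up=+y,right=+x
def order(e): # by world coords
    return e
def match(pr,q): # distance of model boundary samples to contour-as-polyline (nearest)
    from scipy.spatial import cKDTree
    return cKDTree(q).query(pr)[0]
def samples():
    a=[];b=list(top)
    for i in range(4):
        if i==2: continue   # skip ledge side
        for f in np.linspace(.05,.95,15): a.append(b[i]*(1-f)+b[(i+1)%4]*f)
    return np.array(a)
S=samples()
def fit(free,use):
    def X(v): 
        z=v[3] if free else .032; ti_=v[4] if free else .4
        return S@deckR(v[2],ti_).T+[v[0],v[1],z]
    def f(v):
        o=[]
        if 'w' in use: o.append(match(proj(p,X(v),True),q))
        if 't' in use: o.append(1*match(proj(t,X(v)),q2))
        return np.concatenate(o)
    v0=[.42,-.27,.18]+([.032,.4] if free else [])
    best=None
    for dy in (-.01,0,.01):
        for dx in (-.01,0,.01):
            r_=least_squares(f,np.array(v0)+np.r_[dx,dy,np.zeros(len(v0)-2)],diff_step=1e-3,x_scale=[.01,.01,.05]+([.01,.1] if free else []))
            if best is None or r_.cost<best.cost: best=r_
    return best
for fr,u in [(0,'w'),(0,'t'),(0,'wt'),(1,'wt')]:
    b=fit(fr,u); print(fr,u,b.x.round(4),'rms px',np.sqrt(2*b.cost/len(b.fun)).round(2))
E
```

```text
wrist quad [[271, 68], [292, 171], [245, 177], [225, 79]] [225, 68, 68, 110, 5136]
top quad [[366, 207], [368, 222], [337, 228], [333, 213]] [333, 207, 36, 22, 540]
0 w [ 0.4232 -0.2646  0.2057] rms px 1.58
0 t [ 0.422  -0.2699  0.234 ] rms px 2.06
0 wt [ 0.4235 -0.2649  0.2032] rms px 1.99
1 wt [ 0.4238 -0.2656  0.1985  0.0226  0.3847] rms px 1.78
```

Run:
```python
from h import *
p=np.load('w2.npy',allow_pickle=True).item(); im=cv2.imread('pics/w2.png')
g=cv2.GaussianBlur(im,(3,3),0)[...,2]
q,e,s=quad(im,(200,55,310,190))
# subpixel corners by fitting lines to contour segments
C=e.astype(float); cs=[]; L=[]
for i in range(4):
    a,b=C[i],C[(i+1)%4]; d=(b-a)/np.linalg.norm(b-a); n=np.array([-d[1],d[0]])
    t=(q-a)@d; k=(abs((q-a)@n)<3)&(t>8)&(t<np.linalg.norm(b-a)-8)
    vx,vy,x,y=cv2.fitLine(q[k].astype(np.float32),cv2.DIST_HUBER,0,.01,.01).ravel()
    nn=np.array([-vy,vx]); ctr=C.mean(0); 
    off=np.sign((np.array([x,y])-ctr)@nn)*.5; L.append((nn,nn@[x,y]+off))
for i in range(4):
    A=np.array([L[i-1][0],L[i][0]]); cs.append(np.linalg.solve(A,[L[i-1][1],L[i][1]]))
cs=np.array(cs); print(cs.round(1).tolist())
M=np.array([[60,0,12],[60,-120,12],[0,-120,12],[0,0,12]])/1000.
for use in ([0,1,2,3],[0,1,2],[0,1]):
  for nz in (3,5):
    if nz==5 and len(use)<4: continue
    f=lambda v:(proj(p,M[use]@deckR(v[2],v[4] if nz==5 else .4).T+[v[0],v[1],v[3] if nz==5 else .032],True)-cs[use]).ravel()
    b=least_squares(f,[.42,-.27,.18,.032,.4][:nz],x_scale=[.01,.01,.05,.01,.1][:nz]); print(use,b.x.round(4),b.fun.round(1))
    if use==[0,1,2,3]:
        v=np.r_[b.x,.032,.4][:5]; D=deckR(v[2],v[4]); o=v[[0,1]].tolist()+[v[3]]
        dr=im.copy()
        def pl(P,c,im_,pp,fi):
            u=proj(pp,np.array(P)/1000@D.T+o,fi)
            for i in range(len(u)): cv2.line(im_,tuple((u[i-1]*16).astype(int)),tuple((u[i]*16).astype(int)),c,1,cv2.LINE_AA,4)
        t=camera_params('top'); ti=cv2.imread('pics/top2.png')
        big=cv2.resize(dr[55:200,180:330],None,fx=4,fy=4,interpolation=2)
        for P,c in [(M*1000,(0,255,0)),([[0,0,46],[60,0,46],[60,14,46],[0,14,46]],(0,0,255)),([[0,-120,46],[0,-90,46],[-14,-90,46],[-14,-120,46]],(255,0,0)),([[0,-30,46],[0,0,46],[-14,0,46],[-14,-30,46]],(255,0,0))]:
            u=(proj(p,np.array(P)/1000@D.T+o,True)-[180,55]+.5)*4
            cv2.polylines(big,[u.astype(int)],True,c,1)
        if nz==3: cv2.imwrite('pics/fit.png',big)
```

```text
[[272.6, 66.6], [293.8, 172.5], [245.7, 178.6], [224.2, 78.6]]
[0, 1, 2, 3] [ 0.4251 -0.2637  0.19  ] [ 0.  -1.6  0.5  1.8  0.1  0.5 -0.6 -0.6]
[0, 1, 2, 3] [ 0.4242 -0.2643  0.1896  0.0251  0.3544] [ 0.2 -0.2  0.1  0.3 -0.  -0.5 -0.3  0.4]
[0, 1, 2] [ 0.4248 -0.2635  0.1907] [-0.2 -1.9  0.3  1.6 -0.1  0.3]
[0, 1] [ 0.4247 -0.2637  0.1919] [-0.3 -1.7  0.4  1.8]
```

View pics/fit.png

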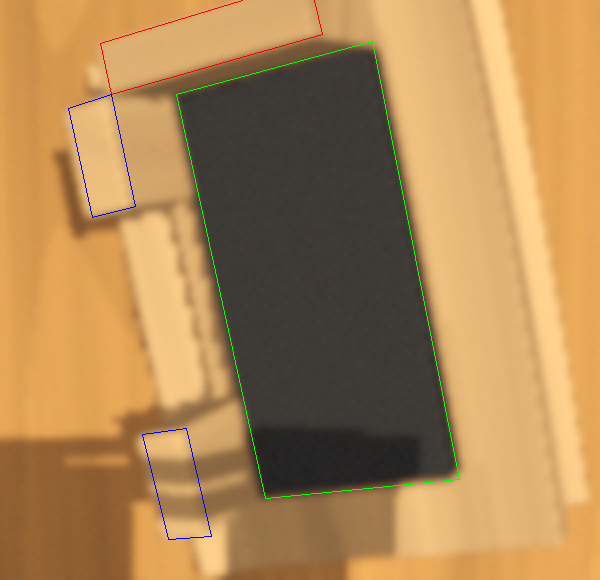

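The overlay matches the base slate's outline and the block and cheek tops. The deck corner is at about (0.425, -0.264, 0.032) with yaw about 0.19. Next I'll fetch slate_a.

Call:
{"name": "jog_arm", "arguments": {
  "targets": [
    {"slide":[-0.032,0.374,0],"angular":[0,0,0.003],"hand":1},
    {"slide":[0,0.374,0],"angular":[0,0,0.003],"hand":1},
    {"slide":[0,0.374,0],"angular":[0,0,0.003],"hand":1},
    {"slide":[0,0.374,0],"angular":[0,0,0.003],"hand":1},
    {"slide":[0,0.374,-0.16],"angular":[0,0,0.003],"hand":1}
  ]
}}

```text
time: 13.5
tool_pos: [0.4557, -0.0866, 0.3787]
tcp_rot: [2.119, 2.314, 0.003]
wrist_force: [1.5, 0.6, -0.4]
grip_width: 0.0871
grasp_force: 0.0
```

Call:
{"name": "jog_arm", "arguments": {
  "targets": [
    {"slide":[0,0.374,-0.16],"angular":[0,0,0],"hand":1},
    {"slide":[0,0.374,-0.16],"angular":[0,0,0],"hand":1},
    {"slide":[0,0.374,-0.16],"angular":[0,0,0],"hand":1},
    {"slide":[0,0,-0.35],"angular":[0,0,0],"hand":1},
    {"slide":[0,0,-0.25],"angular":[0,0,0],"hand":1}
  ]
}}

```text
time: 14.12
tool_pos: [0.4539, 0.0811, 0.2134]
tcp_rot: [-2.119, -2.318, 0.001]
wrist_force: [-0.3, 0.6, -0.3]
grip_width: 0.0871
grasp_force: 0.0
```

Run:
```python
from h import *
s=monitor.read_state(); print(s['time'],s['tool_pos'],s['tcp_rot'])
T=Rm(s['tcp_rot']); print('yaw tool',np.degrees(np.arctan2(-T[0,0],T[1,0])))
# slate b from w1 by saturation
p=np.load('w1.npy',allow_pickle=True).item(); im=cv2.imread('pics/w1.png')
hsv=cv2.cvtColor(im,cv2.COLOR_BGR2HSV); im2=im.copy(); im2[hsv[...,1]<70]=20; im2[hsv[...,1]>=70]=250
for o in slates(im2,p,True,roi=(180,45,345,165)): print(o)
```

```text
14.125 [0.45387879 0.08114457 0.21338711] [-2.11857469e+00 -2.31793592e+00  1.38664872e-03]
yaw tool 5.1458635038228175
{'px': [292, 58, 47, 93, 4129], 'c': array([0.5875, 0.0815]), 'size': [np.float64(58.6), np.float64(116.7)], 'yaw': np.float32(1.85)}
{'px': [184, 61, 53, 94, 4015], 'c': array([0.4552, 0.0762]), 'size': [np.float64(57.0), np.float64(115.6)], 'yaw': np.float32(4.68)}
```

Call:
{"name": "jog_arm", "arguments": {
  "targets": [
    {"slide":[0.008,0,-0.1],"angular":[0,0,0],"hand":1},
    {"slide":[0,0,-0.06],"angular":[0,0,0],"hand":1},
    {"slide":[0,0,0],"angular":[0,0,0],"hand":1}
  ]
}}

```text
time: 14.5
tool_pos: [0.4574, 0.0787, 0.1919]
tcp_rot: [2.125, 2.314, 0.001]
wrist_force: [0.7, 0.1, 0.1]
grip_width: 0.087
grasp_force: 0.0
```

Call:
{"name": "jog_arm", "arguments": {
  "targets": [
    {"slide":[-0.012,-0.018,-0.028],"angular":[0,0,0],"hand":1},
    {"slide":[0,0,0],"angular":[0,0,0],"hand":0.4},
    {"slide":[0,0,0],"angular":[0,0,0],"hand":0.3},
    {"slide":[0,0,0],"angular":[0,0,0],"hand":0.3},
    {"slide":[0,0,0],"angular":[0,0,0],"hand":0.3}
  ]
}}

```text
time: 15.12
tool_pos: [0.4553, 0.0759, 0.1872]
tcp_rot: [-2.125, -2.314, 0.0]
wrist_force: [-1.0, -0.5, 1.0]
grip_width: 0.0596
grasp_force: 25.0
```

Call:
{"name": "jog_arm", "arguments": {
  "targets": [
    {"slide":[0,0,0],"angular":[0,0,0],"hand":0.3},
    {"slide":[0,0,0],"angular":[0,0,0],"hand":0.3}
  ]
}}

```text
time: 15.38
tool_pos: [0.4554, 0.076, 0.1872]
tcp_rot: [-2.125, -2.314, 0.0]
wrist_force: [-2.4, -0.4, 4.1]
grip_width: 0.0595
grasp_force: 25.0
```

```bash
cat >> h.py <<'E'
O=np.array([.425,-.2637,.032]); YAW=.19; D=deckR(YAW)
Tgt=D@np.array([[0,1,0],[1,0,0],[0,0,-1.]]).T
def plan(off_mm,h=187.5,nr=None):
    """slide (units) and rotvec (units) from the measured pose to slate origin at deck off_mm"""
    s=monitor.read_state(); G=O+D@((np.array(off_mm)+[0,0,h])/1000); 
    d=(G-s['tool_pos'])/.15; w=R.from_matrix(Tgt@Rm(s['tcp_rot']).T).as_rotvec()/(2*np.pi)
    print('t',s['time'],'tcp',np.round(s['tool_pos'],4),'goal',G.round(4),'slide',d.round(3),'ang',w.round(4)); return d,w
def deckpos(h=187.5):
    s=monitor.read_state(); X=D.T@(s['tool_pos']-O)*1000; w=R.from_matrix(D.T@Rm(s['tcp_rot'])@Tgt.T@D).as_rotvec()
    print('deck pos',(X-[0,0,h]).round(2),'rot(deck)mrad',(w*1000).round(1),'F deck',(D.T@s['wrist_force']).round(1),'grip',round(s['grip_width'],4),s['grasp_force'],'t',s['time'])
print if 0 else None
E
python3 - <<'E'
from h import *
s=monitor.read_state(); print(s['tool_pos'],s['grip_width'],s['grasp_force'])
plan([34,-66,52]); print('deck axes in slide units per mm:\n',(D.T/150).round(5))
E
```

```text
[0.45536496 0.07595573 0.18723362] 0.05946718083356408 25.000729858875275
t 15.375 tcp [0.4554 0.076  0.1872] goal [ 0.3766 -0.3402  0.2658] slide [-0.525 -2.774  0.524] ang [ 0.0088 -0.0631  0.0164]
deck axes in slide units per mm:
 [[ 0.00603  0.00116  0.0026 ]
 [-0.00126  0.00655  0.     ]
 [-0.00255 -0.00049  0.00614]]
```

Call:
{"name": "jog_arm", "arguments": {
  "targets": [
    {"slide":[0,0,0.267],"angular":[0,0,0],"hand":0.3},
    {"slide":[0,0,0.4],"angular":[0,0,0],"hand":0.3},
    {"slide":[-0.066,-0.347,0],"angular":[0.0011,-0.0079,0.00205],"hand":0.3},
    {"slide":[-0.066,-0.347,0],"angular":[0.0011,-0.0079,0.00205],"hand":0.3},
    {"slide":[-0.066,-0.347,0],"angular":[0.0011,-0.0079,0.00205],"hand":0.3}
  ]
}}

```text
time: 16.0
tool_pos: [0.425, -0.0812, 0.287]
tcp_rot: [2.01, 2.279, 0.178]
wrist_force: [0.4, -0.2, -2.1]
grip_width: 0.0592
grasp_force: 25.0
```

Call:
{"name": "jog_arm", "arguments": {
  "targets": [
    {"slide":[-0.066,-0.347,0],"angular":[0.0011,-0.0079,0.00205],"hand":0.3},
    {"slide":[-0.066,-0.347,0],"angular":[0.0011,-0.0079,0.00205],"hand":0.3},
    {"slide":[-0.066,-0.347,0],"angular":[0.0011,-0.0079,0.00205],"hand":0.3},
    {"slide":[-0.066,-0.347,0],"angular":[0.0011,-0.0079,0.00205],"hand":0.3},
    {"slide":[-0.066,-0.347,0],"angular":[0.0011,-0.0079,0.00205],"hand":0.3}
  ]
}}

```text
time: 16.62
tool_pos: [0.3753, -0.3419, 0.2867]
tcp_rot: [1.816, 2.198, 0.448]
wrist_force: [1.4, 0.4, -1.1]
grip_width: 0.0598
grasp_force: 25.0
```

Call:
{"name": "jog_arm", "arguments": {
  "targets": [
    {"slide":[0,0,0],"angular":[0,0,0],"hand":0.3},
    {"slide":[0,0,0],"angular":[0,0,0],"hand":0.3}
  ]
}}

```text
time: 16.88
tool_pos: [0.3757, -0.3401, 0.2862]
tcp_rot: [1.82, 2.2, 0.448]
wrist_force: [-0.6, 0.7, -1.5]
grip_width: 0.0597
grasp_force: 25.0
```

Run:
```python
from h import *
plan([34,-66,37]); deckpos()
im=grab_frame('scene'); im2=grab_frame('wrist')
cv2.imwrite('pics/v3.png',np.hstack([cv2.resize(im[100:220,130:270],(466,400),interpolation=2),cv2.resize(im2[:,:],(334,400)) if 0 else cv2.resize(im2[0:240,130:330],(334,400),interpolation=2)]))
```

```text
t 16.875 tcp [ 0.3757 -0.3401  0.2862] goal [ 0.3824 -0.3391  0.252 ] slide [ 0.044  0.007 -0.228] ang [-0.0004 -0.0001  0.0002]
deck pos [ 41.14 -65.71  71.13] rot(deck)mrad [ 1.8  0.4 -1.9] F deck [-1.   0.8 -1.2] grip 0.0597 24.999371767044067 t 16.875
```

View pics/v3.png

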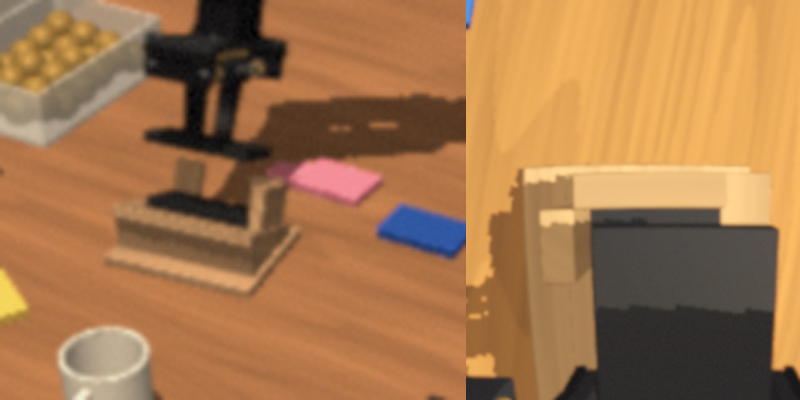

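The views show slate_a held level with the deck above the base slate (left crop 205,140; right crop 690,300), clear of both the cheek and the ledge. I'll lower it.

Call:
{"name": "jog_arm", "arguments": {
  "targets": [
    {"slide":[-0.002,0,-0.166],"angular":[-0.0004,0,0.0003],"hand":0.3},
    {"slide":[0.061,0.012,-0.147],"angular":[0,0,0],"hand":0.3},
    {"slide":[0.008,0.001,-0.018],"angular":[0,0,0],"hand":0.3},
    {"slide":[0,0,0],"angular":[0,0,0],"hand":0.3}
  ]
}}

```text
time: 17.48
tool_pos: [0.3866, -0.3378, 0.2379]
tcp_rot: [1.812, 2.202, 0.445]
wrist_force: [-1.0, -0.5, -1.3]
grip_width: 0.0598
grasp_force: 25.0
```

```bash
python3 -c "
from h import *
deckpos()"
```

```text
deck pos [ 32.56 -65.54  22.23] rot(deck)mrad [-0.7 -0.3  3.8] F deck [-1.5 -0.3 -0.8] grip 0.0598 24.999238550662994 t 17.475
```

Call:
{"name": "jog_arm", "arguments": {
  "targets": [
    {"slide":[0.0051,0.001,-0.0123],"angular":[0,0,-0.0005],"hand":0.3},
    {"slide":[0.0051,0.001,-0.0123],"angular":[0,0,0],"hand":0.3},
    {"slide":[0.0038,0.0007,-0.0092],"angular":[0,0,0],"hand":0.3},
    {"slide":[0,0,0],"angular":[0,0,0],"hand":0.3}
  ]
}}

```text
time: 17.98
tool_pos: [0.3882, -0.3381, 0.2324]
tcp_rot: [1.817, 2.197, 0.444]
wrist_force: [-1.0, 0.4, -2.4]
grip_width: 0.0596
grasp_force: 25.0
```

Call:
{"name": "jog_arm", "arguments": {
  "targets": [
    {"slide":[0.0038,0.0007,-0.0092],"angular":[0,0,0],"hand":0.3},
    {"slide":[0,0,0],"angular":[0,0,0],"hand":0.3}
  ]
}}

```text
time: 18.23
tool_pos: [0.3888, -0.3379, 0.2309]
tcp_rot: [1.817, 2.198, 0.444]
wrist_force: [-0.0, 0.3, -2.5]
grip_width: 0.0594
grasp_force: 25.0
```

Call:
{"name": "jog_arm", "arguments": {
  "targets": [
    {"slide":[0.0038,0.0007,-0.0092],"angular":[0,0,0],"hand":0.3},
    {"slide":[0,0,0],"angular":[0,0,0],"hand":0.3}
  ]
}}

```text
time: 18.48
tool_pos: [0.3894, -0.3378, 0.2295]
tcp_rot: [1.817, 2.198, 0.444]
wrist_force: [-0.2, 0.2, -2.0]
grip_width: 0.0595
grasp_force: 25.0
```

```bash
python3 -c "
from h import *
deckpos()"
```

```text
deck pos [ 31.83 -66.04  13.46] rot(deck)mrad [-2.3 -0.2 -0.6] F deck [-0.9  0.2 -1.8] grip 0.0595 24.99914914369583 t 18.475
```

Call:
{"name": "jog_arm", "arguments": {
  "targets": [
    {"slide":[0.0026,0.0005,-0.0061],"angular":[0,0,0],"hand":0.3},
    {"slide":[0,0,0],"angular":[0,0,0],"hand":0.3}
  ]
}}

```text
time: 18.73
tool_pos: [0.3898, -0.3378, 0.2289]
tcp_rot: [1.817, 2.198, 0.444]
wrist_force: [-1.9, 0.8, 1.2]
grip_width: 0.0599
grasp_force: 25.0
```

Call:
{"name": "jog_arm", "arguments": {
  "targets": [
    {"slide":[0.0026,0.0005,-0.0061],"angular":[0,0,0],"hand":0.3},
    {"slide":[0,0,0],"angular":[0,0,0],"hand":0.3}
  ]
}}

```text
time: 18.98
tool_pos: [0.3899, -0.338, 0.2289]
tcp_rot: [1.816, 2.199, 0.444]
wrist_force: [-11.2, 4.0, 12.0]
grip_width: 0.0588
grasp_force: 25.0
```

Call:
{"name": "jog_arm", "arguments": {
  "targets": [
    {"slide":[0.0026,0.0005,-0.0061],"angular":[0,0,0],"hand":0.3},
    {"slide":[0,0,0],"angular":[0,0,0],"hand":0.3}
  ]
}}

```text
time: 19.23
tool_pos: [0.3901, -0.338, 0.2288]
tcp_rot: [1.816, 2.2, 0.444]
wrist_force: [-19.1, 5.4, 22.5]
grip_width: 0.0596
grasp_force: 25.0
```

```bash
python3 -c "
from h import *
deckpos()"
```

```text
deck pos [ 32.12 -66.39  12.6 ] rot(deck)mrad [-1.5  0.4  0.8] F deck [-7.6  8.9 27.6] grip 0.0596 25.013558864593506 t 19.225
```

Call:
{"name": "jog_arm", "arguments": {
  "targets": [
    {"slide":[-0.0041,-0.0008,0.0098],"angular":[0,0,0],"hand":0.3},
    {"slide":[-0.006,-0.0012,-0.0026],"angular":[0,0,0],"hand":0.3},
    {"slide":[0,0,0],"angular":[0,0,0],"hand":0.3}
  ]
}}

```text
time: 19.6
tool_pos: [0.3895, -0.3382, 0.2287]
tcp_rot: [1.816, 2.196, 0.444]
wrist_force: [-1.3, 1.7, 7.2]
grip_width: 0.0595
grasp_force: 25.0
```

Call:
{"name": "jog_arm", "arguments": {
  "targets": [
    {"slide":[-0.006,-0.0012,-0.0026],"angular":[0,0,0],"hand":0.3},
    {"slide":[0,0,0],"angular":[0,0,0],"hand":0.3}
  ]
}}

```text
time: 19.85
tool_pos: [0.3888, -0.3384, 0.2285]
tcp_rot: [1.816, 2.196, 0.444]
wrist_force: [-0.0, 1.4, 5.5]
grip_width: 0.0598
grasp_force: 25.0
```

```bash
python3 -c "
from h import *
deckpos()"
```

```text
deck pos [ 30.81 -66.57  12.78] rot(deck)mrad [-3.7 -2.  -0.3] F deck [2.3 1.4 4.9] grip 0.0598 25.00124752521515 t 19.85
```

Call:
{"name": "jog_arm", "arguments": {
  "targets": [
    {"slide":[-0.006,-0.0012,-0.0026],"angular":[0.0004,0.0002,0],"hand":0.3},
    {"slide":[0,0,0],"angular":[0,0,0],"hand":0.3}
  ]
}}

```text
time: 20.1
tool_pos: [0.3878, -0.3389, 0.2279]
tcp_rot: [1.818, 2.197, 0.445]
wrist_force: [1.5, -0.3, 5.0]
grip_width: 0.0596
grasp_force: 25.0
```

Call:
{"name": "jog_arm", "arguments": {
  "targets": [
    {"slide":[-0.006,-0.0012,-0.0026],"angular":[0,0,0],"hand":0.3},
    {"slide":[0,0,0],"angular":[0,0,0],"hand":0.3}
  ]
}}

```text
time: 20.35
tool_pos: [0.3868, -0.339, 0.2275]
tcp_rot: [1.818, 2.197, 0.445]
wrist_force: [1.7, 0.4, 6.1]
grip_width: 0.06
grasp_force: 25.0
```

```bash
python3 -c "
from h import *
deckpos()"
```

```text
deck pos [ 28.48 -66.72  12.76] rot(deck)mrad [-1.7 -0.6 -1.4] F deck [4.  0.1 4.9] grip 0.06 25.00040888786316 t 20.35
```

Call:
{"name": "jog_arm", "arguments": {
  "targets": [
    {"slide":[-0.006,-0.0012,-0.0026],"angular":[0,0,0],"hand":0.3},
    {"slide":[0,0,0],"angular":[0,0,0],"hand":0.3}
  ]
}}

```text
time: 20.6
tool_pos: [0.3859, -0.3391, 0.2271]
tcp_rot: [1.818, 2.197, 0.445]
wrist_force: [1.7, -0.2, 5.6]
grip_width: 0.0597
grasp_force: 25.0
```

Call:
{"name": "jog_arm", "arguments": {
  "targets": [
    {"slide":[-0.006,-0.0012,-0.0026],"angular":[0,0,0],"hand":0.3},
    {"slide":[0,0,0],"angular":[0,0,0],"hand":0.3}
  ]
}}

```text
time: 20.85
tool_pos: [0.3856, -0.3392, 0.2271]
tcp_rot: [1.817, 2.196, 0.447]
wrist_force: [6.3, 1.4, 4.6]
grip_width: 0.0591
grasp_force: 25.0
```

```bash
python3 -c "
from h import *
deckpos()"
```

```text
deck pos [ 27.2  -66.7   12.86] rot(deck)mrad [-1.8 -2.3 -1.5] F deck [7.7 0.1 1.7] grip 0.0591 24.99909281730652 t 20.85
```

Call:
{"name": "jog_arm", "arguments": {
  "targets": [
    {"slide":[-0.0025,0.0131,0],"angular":[0,0,0],"hand":0.3},
    {"slide":[-0.0025,0.0131,0],"angular":[0,0,0],"hand":0.3},
    {"slide":[0,0,0],"angular":[0,0,0],"hand":0.3}
  ]
}}

```text
time: 21.22
tool_pos: [0.3849, -0.3361, 0.2273]
tcp_rot: [1.817, 2.194, 0.444]
wrist_force: [7.4, -3.0, 1.2]
grip_width: 0.0596
grasp_force: 25.0
```

Call:
{"name": "jog_arm", "arguments": {
  "targets": [
    {"slide":[-0.0013,0.0066,0],"angular":[0,0,0],"hand":0.3},
    {"slide":[0,0,0],"angular":[0,0,0],"hand":0.3}
  ]
}}

```text
time: 21.48
tool_pos: [0.3847, -0.3352, 0.2273]
tcp_rot: [1.817, 2.194, 0.443]
wrist_force: [8.0, -3.8, 0.8]
grip_width: 0.0596
grasp_force: 25.0
```

```bash
python3 -c "
from h import *
deckpos()"
```

```text
deck pos [ 27.2  -62.62  13.06] rot(deck)mrad [-5.1 -2.3 -1.4] F deck [ 6.8 -5.2 -2. ] grip 0.0596 24.99817818403244 t 21.475
```

Call:
{"name": "jog_arm", "arguments": {
  "targets": [
    {"slide":[-0.0003,0.0068,-0.0025],"angular":[0.0006,0,0],"hand":0.3},
    {"slide":[0,0,0],"angular":[0,0,0],"hand":0.3}
  ]
}}

```text
time: 21.72
tool_pos: [0.3846, -0.3345, 0.2271]
tcp_rot: [1.818, 2.195, 0.447]
wrist_force: [6.0, -4.1, 3.0]
grip_width: 0.0592
grasp_force: 25.0
```

Call:
{"name": "jog_arm", "arguments": {
  "targets": [
    {"slide":[-0.0013,0.0066,0],"angular":[0,0,0],"hand":0.3},
    {"slide":[0,0,0],"angular":[0,0,0],"hand":0.3}
  ]
}}

```text
time: 21.98
tool_pos: [0.3844, -0.3335, 0.2271]
tcp_rot: [1.818, 2.195, 0.447]
wrist_force: [6.6, -3.8, 2.9]
grip_width: 0.0596
grasp_force: 25.0
```

Call:
{"name": "jog_arm", "arguments": {
  "targets": [
    {"slide":[-0.0013,0.0066,0],"angular":[0,0,0],"hand":0.3},
    {"slide":[0,0,0],"angular":[0,0,0],"hand":0.3}
  ]
}}

```text
time: 22.22
tool_pos: [0.3843, -0.3327, 0.2271]
tcp_rot: [1.818, 2.194, 0.446]
wrist_force: [8.0, -5.6, -0.5]
grip_width: 0.0598
grasp_force: 25.0
```

```bash
python3 -c "
from h import *
deckpos()"
```

```text
deck pos [ 27.13 -60.1   12.87] rot(deck)mrad [-3.4 -2.8 -2.5] F deck [ 6.  -7.  -3.1] grip 0.0598 25.00011920928955 t 22.225
```

Call:
{"name": "jog_arm", "arguments": {
  "targets": [
    {"slide":[-0.0003,0.0068,-0.0025],"angular":[0,0,0],"hand":0.3},
    {"slide":[0,0,0],"angular":[0,0,0],"hand":0.3}
  ]
}}

```text
time: 22.48
tool_pos: [0.3842, -0.3323, 0.2271]
tcp_rot: [1.818, 2.193, 0.444]
wrist_force: [6.7, -7.7, 1.1]
grip_width: 0.0595
grasp_force: 25.0
```

Call:
{"name": "jog_arm", "arguments": {
  "targets": [
    {"slide":[-0.0013,0.0066,0],"angular":[0,0,0],"hand":0.3},
    {"slide":[0,0,0],"angular":[0,0,0],"hand":0.3}
  ]
}}

```text
time: 22.72
tool_pos: [0.3841, -0.332, 0.2272]
tcp_rot: [1.817, 2.191, 0.442]
wrist_force: [7.8, -10.3, -2.5]
grip_width: 0.0594
grasp_force: 25.0
```

```bash
python3 -c "
from h import *
deckpos()"
```

```text
deck pos [ 27.12 -59.31  12.91] rot(deck)mrad [-7.4 -2.8 -2.4] F deck [  4.3 -11.5  -4.5] grip 0.0594 24.99852955341339 t 22.725
```

Call:
{"name": "jog_arm", "arguments": {
  "targets": [
    {"slide":[0.002,0.0004,-0.0049],"angular":[0,0,0],"hand":0.3},
    {"slide":[-0.004,0.003,-0.0015],"angular":[0,0,0],"hand":0.3},
    {"slide":[0,0,0],"angular":[0,0,0],"hand":0.3}
  ]
}}

```text
time: 23.1
tool_pos: [0.384, -0.3318, 0.227]
tcp_rot: [1.816, 2.191, 0.442]
wrist_force: [5.8, -10.1, 3.1]
grip_width: 0.0596
grasp_force: 25.0
```

```bash
python3 -c "
from h import *
deckpos()"
```

```text
deck pos [ 26.98 -59.15  12.8 ] rot(deck)mrad [-8.2 -3.5 -2.1] F deck [  4.7 -11.    1.4] grip 0.0596 24.999842941761017 t 23.1
```

Call:
{"name": "jog_arm", "arguments": {
  "targets": [
    {"slide":[0,0,0],"angular":[0,0,0],"hand":0.8},
    {"slide":[0,0,0],"angular":[0,0,0],"hand":0.95},
    {"slide":[0,0,0],"angular":[0,0,0],"hand":0.95},
    {"slide":[0,0,0],"angular":[0,0,0],"hand":0.95}
  ]
}}

```text
time: 23.6
tool_pos: [0.3824, -0.328, 0.2237]
tcp_rot: [1.822, 2.2, 0.451]
wrist_force: [-0.8, -1.1, -0.3]
grip_width: 0.0819
grasp_force: 0.0
```

Call:
{"name": "jog_arm", "arguments": {
  "targets": [
    {"slide":[-0.05,-0.01,0.12],"angular":[0,0,0],"hand":1},
    {"slide":[-0.077,-0.065,0.25],"angular":[0,0,0],"hand":1},
    {"slide":[-0.02,-0.25,0.25],"angular":[0,0,0],"hand":1},
    {"slide":[0,-0.25,0.1],"angular":[0,0,0],"hand":1},
    {"slide":[0,0,0],"angular":[0,0,0],"hand":1}
  ]
}}

```text
time: 24.22
tool_pos: [0.3605, -0.4171, 0.3343]
tcp_rot: [1.82, 2.196, 0.447]
wrist_force: [0.0, 0.1, 0.1]
grip_width: 0.0862
grasp_force: 0.0
```

Run:
```python
from h import *
deckpos(); s=monitor.read_state(); print(s['tool_pos'],s['tcp_rot'])
p=camera_params('wrist'); im=grab_frame('wrist'); cv2.imwrite('pics/w4.png',im); np.save('w4.npy',p,allow_pickle=True)
cv2.imwrite('pics/v4.png',cv2.resize(im[0:260,100:440],(785,600),interpolation=2))
```

```text
deck pos [  32.73 -138.45  126.85] rot(deck)mrad [-1.2 -1.1 -3.4] F deck [0.1 0.1 0.1] grip 0.0862 0.0 t 24.225
[ 0.36054218 -0.41708867  0.33428338] [1.820252   2.19556729 0.446556  ]
```

View pics/v4.png

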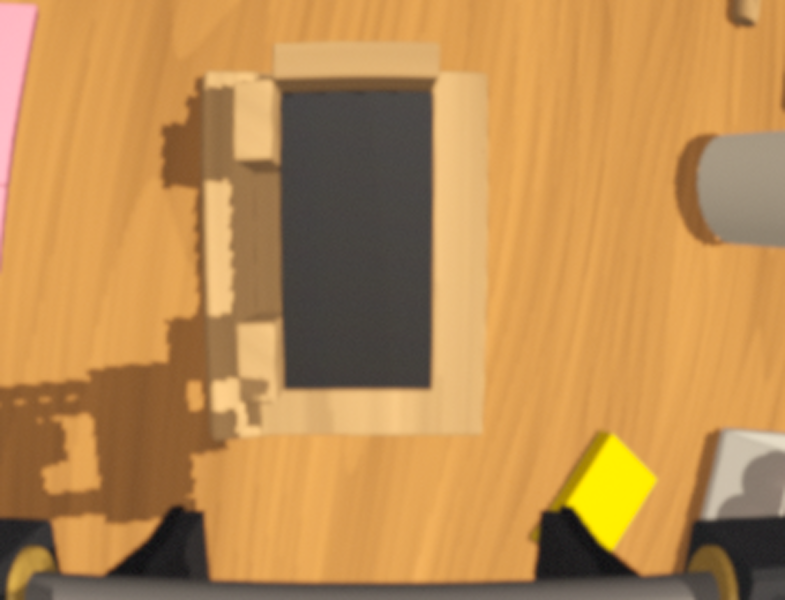

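The view shows slate_a lying flat, its long edge on the ledge blocks (280,240) and its end against the cheek (357,85), with no visible gap. Now slate_b.

Run:
```python
from h import *
s=monitor.read_state(); Tb=R.from_euler('z',1.85,degrees=True).as_matrix()@np.array([[0,1,0],[1,0,0],[0,0,-1.]])
print(((np.array([.587,.0813,.1875])-s['tool_pos'])/.15).round(3),(R.from_matrix(Tb@Rm(s['tcp_rot']).T).as_rotvec()/2/np.pi).round(4))
```

```text
[ 1.511  3.311 -0.967] [-0.0076  0.0633 -0.0242]
```

Call:
{"name": "jog_arm", "arguments": {
  "targets": [
    {"slide":[0.168,0.368,0],"angular":[-0.00084,0.00703,-0.00269],"hand":1},
    {"slide":[0.168,0.368,0],"angular":[-0.00084,0.00703,-0.00269],"hand":1},
    {"slide":[0.168,0.368,0],"angular":[-0.00084,0.00703,-0.00269],"hand":1},
    {"slide":[0.168,0.368,0],"angular":[-0.00084,0.00703,-0.00269],"hand":1},
    {"slide":[0.168,0.368,0],"angular":[-0.00084,0.00703,-0.00269],"hand":1}
  ]
}}

```text
time: 24.9
tool_pos: [0.486, -0.1355, 0.331]
tcp_rot: [2.029, 2.245, 0.208]
wrist_force: [0.0, 0.0, -0.7]
grip_width: 0.0869
grasp_force: 0.0
```

Call:
{"name": "jog_arm", "arguments": {
  "targets": [
    {"slide":[0.168,0.368,0],"angular":[-0.00084,0.00703,-0.00269],"hand":1},
    {"slide":[0.168,0.368,0],"angular":[-0.00084,0.00703,-0.00269],"hand":1},
    {"slide":[0.168,0.368,0],"angular":[-0.00084,0.00703,-0.00269],"hand":1},
    {"slide":[0.168,0.368,0],"angular":[-0.00084,0.00703,-0.00269],"hand":1},
    {"slide":[0,0,-0.3],"angular":[0,0,0],"hand":1}
  ]
}}

```text
time: 25.52
tool_pos: [0.589, 0.0871, 0.2895]
tcp_rot: [2.175, 2.262, 0.009]
wrist_force: [0.1, -0.5, -0.6]
grip_width: 0.0871
grasp_force: 0.0
```

Call:
{"name": "jog_arm", "arguments": {
  "targets": [
    {"slide":[0,0,-0.3],"angular":[0,0,0],"hand":1},
    {"slide":[0,0,-0.2],"angular":[0,0,0],"hand":1},
    {"slide":[0,0,0],"angular":[0,0,0],"hand":1}
  ]
}}

```text
time: 25.9
tool_pos: [0.5842, 0.0829, 0.2081]
tcp_rot: [-2.178, -2.254, 0.009]
wrist_force: [-0.5, 0.0, -0.3]
grip_width: 0.087
grasp_force: 0.0
```

Run:
```python
from h import *
s=monitor.read_state(); Tb=R.from_euler('z',1.85,degrees=True).as_matrix()@np.array([[0,1,0],[1,0,0],[0,0,-1.]])
print(((np.array([.587,.0813,.1875])-s['tool_pos'])/.15).round(3),(R.from_matrix(Tb@Rm(s['tcp_rot']).T).as_rotvec()/2/np.pi).round(4))
```

```text
[ 0.018 -0.011 -0.137] [-0.0002 -0.0015 -0.0003]
```

Call:
{"name": "jog_arm", "arguments": {
  "targets": [
    {"slide":[0.015,-0.01,-0.1],"angular":[-0.0002,-0.0015,-0.0003],"hand":1},
    {"slide":[0,0,-0.035],"angular":[0,0,0],"hand":1},
    {"slide":[0,0,0],"angular":[0,0,0],"hand":0.9}
  ]
}}

```text
time: 26.28
tool_pos: [0.5897, 0.0806, 0.1924]
tcp_rot: [2.182, 2.251, 0.011]
wrist_force: [0.6, 0.1, -0.0]
grip_width: 0.0826
grasp_force: 0.0
```

Call:
{"name": "jog_arm", "arguments": {
  "targets": [
    {"slide":[0,0,0],"angular":[0,0,0],"hand":0.4},
    {"slide":[0,0,0],"angular":[0,0,0],"hand":0.3},
    {"slide":[0,0,0],"angular":[0,0,0],"hand":0.3},
    {"slide":[0,0,0],"angular":[0,0,0],"hand":0.3},
    {"slide":[0,0,0],"angular":[0,0,0],"hand":0.3}
  ]
}}

```text
time: 26.9
tool_pos: [0.5893, 0.0807, 0.1923]
tcp_rot: [2.182, 2.252, 0.009]
wrist_force: [-5.5, -0.7, 6.1]
grip_width: 0.0592
grasp_force: 25.0
```

Run:
```python
from h import *
plan([34,-66,60])
```

```text
t 26.9 tcp [0.5893 0.0807 0.1923] goal [ 0.3736 -0.3408  0.2732] slide [-1.438 -2.81   0.539] ang [ 0.007  -0.062   0.0249]
```

Only about 2 mm of the slate's thickness is gripped, so I'll regrip lower.

Call:
{"name": "jog_arm", "arguments": {
  "targets": [
    {"slide":[0,0,0],"angular":[0,0,0],"hand":0.8},
    {"slide":[0,0,0],"angular":[0,0,0],"hand":0.85},
    {"slide":[0,0,0],"angular":[0,0,0],"hand":0.85},
    {"slide":[-0.012,0,-0.032],"angular":[-0.0008,0.0009,0],"hand":0.85},
    {"slide":[0,0,0],"angular":[0,0,0],"hand":0.85}
  ]
}}

```text
time: 27.52
tool_pos: [0.5874, 0.0807, 0.1865]
tcp_rot: [2.182, 2.252, -0.003]
wrist_force: [-0.1, -0.6, -0.8]
grip_width: 0.0738
grasp_force: 0.0
```

Run:
```python
from h import *
s=monitor.read_state(); T=Rm(s['tcp_rot']); print(s['tool_pos'],'tool z',T[:,2].round(4),'yaw',np.degrees(np.arctan2(-T[0,0],T[1,0])),s['grip_width'])
```

```text
[0.58739655 0.0806687  0.18648507] tool z [ 0.0025 -0.0054 -1.    ] yaw 1.7998507754928925 0.07380208442361659
```

Call:
{"name": "jog_arm", "arguments": {
  "targets": [
    {"slide":[0,0,0],"angular":[0.0008,0.0004,0],"hand":0.4},
    {"slide":[0,0,0],"angular":[0,0,0],"hand":0.3},
    {"slide":[0,0,0],"angular":[0,0,0],"hand":0.3},
    {"slide":[0,0,0],"angular":[0,0,0],"hand":0.3},
    {"slide":[0,0,0],"angular":[0,0,0],"hand":0.3}
  ]
}}

```text
time: 28.15
tool_pos: [0.588, 0.0806, 0.1874]
tcp_rot: [2.185, 2.255, 0.002]
wrist_force: [0.5, 0.3, -0.7]
grip_width: 0.0594
grasp_force: 25.0
```

Run:
```python
from h import *
s=monitor.read_state(); T=Rm(s['tcp_rot']); print('tool z',T[:,2].round(4),s['grip_width'],s['grasp_force'])
plan([34,-66,60])
```

```text
tool z [ 2.e-03 -3.e-04 -1.e+00] 0.05942993642310868 24.99936729669571
t 28.15 tcp [0.588  0.0806 0.1874] goal [ 0.3736 -0.3408  0.2732] slide [-1.43  -2.81   0.572] ang [ 0.0071 -0.063   0.0249]
```

Call:
{"name": "jog_arm", "arguments": {
  "targets": [
    {"slide":[0,0,0.267],"angular":[0,0,0],"hand":0.3},
    {"slide":[0,0,0.4],"angular":[0,0,0],"hand":0.3},
    {"slide":[-0.179,-0.351,0],"angular":[0.0009,-0.0079,0.0031],"hand":0.3},
    {"slide":[-0.179,-0.351,0],"angular":[0.0009,-0.0079,0.0031],"hand":0.3},
    {"slide":[-0.179,-0.351,0],"angular":[0.0009,-0.0079,0.0031],"hand":0.3}
  ]
}}

```text
time: 28.78
tool_pos: [0.5059, -0.0782, 0.2869]
tcp_rot: [2.049, 2.246, 0.178]
wrist_force: [1.6, -0.8, -1.7]
grip_width: 0.0597
grasp_force: 25.0
```

Call:
{"name": "jog_arm", "arguments": {
  "targets": [
    {"slide":[-0.179,-0.351,0],"angular":[0.0009,-0.0079,0.0031],"hand":0.3},
    {"slide":[-0.179,-0.351,0],"angular":[0.0009,-0.0079,0.0031],"hand":0.3},
    {"slide":[-0.179,-0.351,0],"angular":[0.0009,-0.0079,0.0031],"hand":0.3},
    {"slide":[-0.179,-0.351,0],"angular":[0.0009,-0.0079,0.0031],"hand":0.3},
    {"slide":[-0.179,-0.351,0],"angular":[0.0009,-0.0079,0.0031],"hand":0.3}
  ]
}}

```text
time: 29.4
tool_pos: [0.3716, -0.3416, 0.2871]
tcp_rot: [1.816, 2.199, 0.449]
wrist_force: [0.9, -0.3, -2.8]
grip_width: 0.0594
grasp_force: 25.0
```

Call:
{"name": "jog_arm", "arguments": {
  "targets": [
    {"slide":[0,0,0],"angular":[0,0,0],"hand":0.3},
    {"slide":[0,0,0],"angular":[0,0,0],"hand":0.3}
  ]
}}

```text
time: 29.65
tool_pos: [0.3726, -0.3402, 0.2866]
tcp_rot: [1.821, 2.199, 0.448]
wrist_force: [0.2, 0.3, -3.0]
grip_width: 0.0597
grasp_force: 25.0
```

Run:
```python
from h import *
plan([31,-64,33]); deckpos()
```

```text
t 29.65 tcp [ 0.3726 -0.3402  0.2866] goal [ 0.3808 -0.3374  0.2472] slide [ 0.055  0.019 -0.263] ang [-0.0005 -0.0002  0.0002]
deck pos [ 38.4  -65.19  72.67] rot(deck)mrad [ 2.4  0.4 -2.6] F deck [-0.9  0.2 -2.8] grip 0.0597 24.99865472316742 t 29.65
```

Call:
{"name": "jog_arm", "arguments": {
  "targets": [
    {"slide":[0.027,0.01,-0.131],"angular":[-0.0005,0,0.0002],"hand":0.3},
    {"slide":[0.028,0.009,-0.131],"angular":[0,0,0],"hand":0.3},
    {"slide":[0.0076,0.0015,-0.0184],"angular":[0,0,0],"hand":0.3},
    {"slide":[0.0051,0.001,-0.0123],"angular":[0,0,0],"hand":0.3},
    {"slide":[0,0,0],"angular":[0,0,0],"hand":0.3}
  ]
}}

```text
time: 30.28
tool_pos: [0.3837, -0.3371, 0.2441]
tcp_rot: [1.813, 2.201, 0.444]
wrist_force: [0.2, -0.6, -1.6]
grip_width: 0.0596
grasp_force: 25.0
```

```bash
python3 -c "
from h import *
deckpos()"
```

```text
deck pos [ 32.44 -64.26  29.02] rot(deck)mrad [-1.9 -0.4  2.7] F deck [-0.5 -0.6 -1.5] grip 0.0596 24.99863773584366 t 30.275
```

Call:
{"name": "jog_arm", "arguments": {
  "targets": [
    {"slide":[0.0051,0.001,-0.0123],"angular":[0,0,0],"hand":0.3},
    {"slide":[0,0,0],"angular":[0,0,0],"hand":0.3},
    {"slide":[0.0038,0.0007,-0.0092],"angular":[0,0,0],"hand":0.3},
    {"slide":[0,0,0],"angular":[0,0,0],"hand":0.3}
  ]
}}

```text
time: 30.78
tool_pos: [0.3845, -0.3371, 0.2401]
tcp_rot: [1.815, 2.2, 0.444]
wrist_force: [0.2, -0.9, -2.8]
grip_width: 0.0595
grasp_force: 25.0
```

Call:
{"name": "jog_arm", "arguments": {
  "targets": [
    {"slide":[0.0026,0.0005,-0.0061],"angular":[0,0,0],"hand":0.3},
    {"slide":[0,0,0],"angular":[0,0,0],"hand":0.3}
  ]
}}

```text
time: 31.02
tool_pos: [0.3847, -0.3372, 0.24]
tcp_rot: [1.815, 2.201, 0.444]
wrist_force: [-7.7, 2.3, 6.5]
grip_width: 0.0596
grasp_force: 25.0
```

```bash
python3 -c "
from h import *
deckpos()"
```

```text
deck pos [ 31.74 -64.55  24.88] rot(deck)mrad [-1.2  0.2  1.9] F deck [-4.1  3.8  8.7] grip 0.0596 25.002374947071075 t 31.025
```

Call:
{"name": "jog_arm", "arguments": {
  "targets": [
    {"slide":[-0.0128,-0.0025,-0.0034],"angular":[0,0,0],"hand":0.3},
    {"slide":[-0.009,-0.0018,-0.0039],"angular":[0,0,0],"hand":0.3},
    {"slide":[0,0,0],"angular":[0,0,0],"hand":0.3}
  ]
}}

```text
time: 31.4
tool_pos: [0.3819, -0.338, 0.2388]
tcp_rot: [1.814, 2.198, 0.444]
wrist_force: [0.1, 0.6, 3.6]
grip_width: 0.0596
grasp_force: 25.0
```

Call:
{"name": "jog_arm", "arguments": {
  "targets": [
    {"slide":[-0.006,-0.0012,-0.0026],"angular":[0,0,0],"hand":0.3},
    {"slide":[0,0,0],"angular":[0,0,0],"hand":0.3}
  ]
}}

```text
time: 31.65
tool_pos: [0.3811, -0.3382, 0.2384]
tcp_rot: [1.814, 2.198, 0.444]
wrist_force: [1.7, -0.4, 5.2]
grip_width: 0.0599
grasp_force: 25.0
```

```bash
python3 -c "
from h import *
deckpos()"
```

```text
deck pos [ 27.72 -64.86  24.89] rot(deck)mrad [-3.  -1.1  1.6] F deck [ 3.5 -0.7  4.2] grip 0.0599 25.00055730342865 t 31.65
```

Call:
{"name": "jog_arm", "arguments": {
  "targets": [
    {"slide":[-0.006,-0.0012,-0.0026],"angular":[0,0,0],"hand":0.3},
    {"slide":[0,0,0],"angular":[0,0,0],"hand":0.3}
  ]
}}

```text
time: 31.9
tool_pos: [0.3806, -0.3383, 0.2382]
tcp_rot: [1.814, 2.197, 0.445]
wrist_force: [6.4, 0.5, 5.3]
grip_width: 0.0594
grasp_force: 25.0
```

Call:
{"name": "jog_arm", "arguments": {
  "targets": [
    {"slide":[-0.004,-0.0008,-0.0018],"angular":[0,0,0],"hand":0.3},
    {"slide":[0,0,0],"angular":[0,0,0],"hand":0.3}
  ]
}}

```text
time: 32.15
tool_pos: [0.3804, -0.3384, 0.2382]
tcp_rot: [1.814, 2.196, 0.446]
wrist_force: [9.7, 0.9, 3.9]
grip_width: 0.0597
grasp_force: 25.0
```

```bash
python3 -c "
from h import *
deckpos()"
```

```text
deck pos [ 26.93 -64.89  24.93] rot(deck)mrad [-3.2 -3.4  0.8] F deck [10.5 -0.9 -0.2] grip 0.0597 25.01205414533615 t 32.15
```

Call:
{"name": "jog_arm", "arguments": {
  "targets": [
    {"slide":[-0.0017,0.0132,-0.0018],"angular":[0,0,0],"hand":0.3},
    {"slide":[-0.0017,0.0132,-0.0018],"angular":[0,0,0],"hand":0.3},
    {"slide":[0,0,0],"angular":[0,0,0],"hand":0.3}
  ]
}}

```text
time: 32.52
tool_pos: [0.3799, -0.3357, 0.2382]
tcp_rot: [1.813, 2.194, 0.441]
wrist_force: [8.6, -4.0, 2.8]
grip_width: 0.0598
grasp_force: 25.0
```

Call:
{"name": "jog_arm", "arguments": {
  "targets": [
    {"slide":[-0.0003,0.0068,-0.0025],"angular":[0.0004,0,0],"hand":0.3},
    {"slide":[0,0,0],"angular":[0,0,0],"hand":0.3}
  ]
}}

```text
time: 32.78
tool_pos: [0.3798, -0.3352, 0.2382]
tcp_rot: [1.813, 2.194, 0.442]
wrist_force: [6.4, -5.2, 3.6]
grip_width: 0.0593
grasp_force: 25.0
```

Call:
{"name": "jog_arm", "arguments": {
  "targets": [
    {"slide":[-0.0013,0.0066,0],"angular":[0,0,0],"hand":0.3},
    {"slide":[0,0,0],"angular":[0,0,0],"hand":0.3}
  ]
}}

```text
time: 33.02
tool_pos: [0.3796, -0.3342, 0.2382]
tcp_rot: [1.813, 2.194, 0.443]
wrist_force: [6.8, -5.9, 3.5]
grip_width: 0.0594
grasp_force: 25.0
```

```bash
python3 -c "
from h import *
deckpos()"
```

```text
deck pos [ 26.96 -60.69  24.93] rot(deck)mrad [-6.9 -3.6  0.6] F deck [ 6.5 -7.1  1.1] grip 0.0594 25.00745326280594 t 33.025
```

Call:
{"name": "jog_arm", "arguments": {
  "targets": [
    {"slide":[-0.0008,0.0067,-0.001],"angular":[0.0004,0,0],"hand":0.3},
    {"slide":[0,0,0],"angular":[0,0,0],"hand":0.3}
  ]
}}

```text
time: 33.28
tool_pos: [0.3794, -0.3335, 0.2381]
tcp_rot: [1.814, 2.194, 0.445]
wrist_force: [6.2, -6.1, 4.1]
grip_width: 0.0597
grasp_force: 25.0
```

Call:
{"name": "jog_arm", "arguments": {
  "targets": [
    {"slide":[-0.0013,0.0066,-0.001],"angular":[0,0,0],"hand":0.3},
    {"slide":[0,0,0],"angular":[0,0,0],"hand":0.3}
  ]
}}

```text
time: 33.52
tool_pos: [0.3793, -0.3331, 0.2381]
tcp_rot: [1.814, 2.192, 0.443]
wrist_force: [7.4, -9.2, 2.8]
grip_width: 0.0593
grasp_force: 25.0
```

```bash
python3 -c "
from h import *
deckpos()"
```

```text
deck pos [ 26.9  -59.49  24.94] rot(deck)mrad [-7.4 -4.  -0.1] F deck [  6.2 -10.4   0.4] grip 0.0593 25.004764795303345 t 33.525
```

Call:
{"name": "jog_arm", "arguments": {
  "targets": [
    {"slide":[-0.001,0.0055,0],"angular":[0,0,0],"hand":0.3},
    {"slide":[0,0,0],"angular":[0,0,0],"hand":0.3},
    {"slide":[0.001,0.0008,-0.005],"angular":[0,0,0],"hand":0.3},
    {"slide":[0,0,0],"angular":[0,0,0],"hand":0.3}
  ]
}}

```text
time: 34.02
tool_pos: [0.3793, -0.3328, 0.2381]
tcp_rot: [1.813, 2.192, 0.441]
wrist_force: [3.7, -10.1, 5.9]
grip_width: 0.0596
grasp_force: 25.0
```

```bash
python3 -c "
from h import *
deckpos()"
```

```text
deck pos [ 26.91 -59.24  24.91] rot(deck)mrad [-8.9 -4.   0.3] F deck [  3.9 -10.6   4.7] grip 0.0596 25.01243144273758 t 34.025
```

Home against both stops. I'll release, retract and look.

Call:
{"name": "jog_arm", "arguments": {
  "targets": [
    {"slide":[0,0,0],"angular":[0,0,0],"hand":0.8},
    {"slide":[0,0,0],"angular":[0,0,0],"hand":0.95},
    {"slide":[0,0,0],"angular":[0,0,0],"hand":0.95},
    {"slide":[0,0,0],"angular":[0,0,0],"hand":0.95}
  ]
}}

```text
time: 34.52
tool_pos: [0.378, -0.3287, 0.2345]
tcp_rot: [1.818, 2.202, 0.451]
wrist_force: [0.6, -0.8, -0.0]
grip_width: 0.0819
grasp_force: 0.0
```

Call:
{"name": "jog_arm", "arguments": {
  "targets": [
    {"slide":[-0.05,-0.01,0.12],"angular":[0,0,0],"hand":1},
    {"slide":[-0.077,-0.065,0.25],"angular":[0,0,0],"hand":1},
    {"slide":[0,-0.22,0.2],"angular":[0,0,0],"hand":1},
    {"slide":[0,-0.22,0.1],"angular":[0,0,0],"hand":1},
    {"slide":[0,0,0],"angular":[0,0,0],"hand":1}
  ]
}}

```text
time: 35.15
tool_pos: [0.3592, -0.4086, 0.3374]
tcp_rot: [1.817, 2.197, 0.447]
wrist_force: [-0.8, 0.3, 0.1]
grip_width: 0.0868
grasp_force: 0.0
```

Run:
```python
from h import *
deckpos(); im=grab_frame('wrist'); t=grab_frame('top')
a=cv2.resize(im[10:200,150:310],(505,600),interpolation=2); b=cv2.resize(t[100:260,100:290],(290,244),interpolation=2)
b=np.vstack([b,np.zeros((356,290,3),np.uint8)]); s=grab_frame('scene'); b[244:544]=cv2.resize(s[130:200,140:208],(290,300),interpolation=2)
cv2.imwrite('pics/v5.png',np.hstack([a,b]))
```

```text
deck pos [  34.19 -129.85  129.65] rot(deck)mrad [-1.2 -1.9 -0.6] F deck [-0.6  0.5  0.4] grip 0.0868 0.0 t 35.15
```

View pics/v5.png

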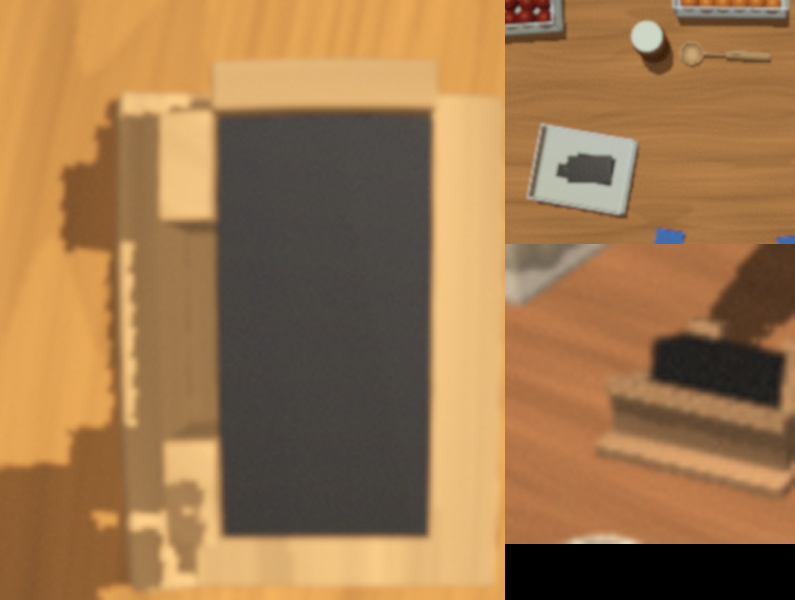

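The wrist view shows the top slate snug on both ledge blocks (217,165; 220,490) and the cheek (325,110). The pile looks square in the scene crop, and the tub holds both spoiled slates.

```bash
python3 -c "
from h import *
print(r.job_done())"
```

```text
the job is handed in; nothing more can be done
None
```

I handed the job in at about 35 s of the 72 s allowed: both spoiled slates are in the tub, and the two sound ones are piled snug on the stand's slate. The last views show this, but the hand-in gave no verdict, and the lower two slates were hidden in the final close-up.

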